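Drift a helmet stand's bolt holes into line and bolt it

ROBOT

A 6-joint arm with a two-finger parallel gripper is mounted at the origin on the work surface. World frame = base frame: x ahead of the robot, y to its left, z up, the work surface at z = 0. Lengths are in m, angles in rad, forces in N, time in s.
With the tool pointing down it reaches from about 0.3 to 0.875 m from the base axis. Payload 6.4 kg.
Tool frame: the origin (TCP) lies midway between the tips of the shut fingers; the grasp point (between the pads) lies 19 mm behind it; z points along the fingers, y is the direction in which the jaws open and shut (so a half turn about z gives the same grasp; the last joint's range is limited). The gripper opens to 85 mm and grips with 20 to 120 N. Pads are 22 mm wide; open, the fingers measure 114 mm over their backs; the gripper's body (76 mm by 85 mm) begins 54 mm behind the grasp point. The pads swing forward as they close: fully open they stand 13 mm farther back than shut.
Start: joints at [1.053, 0.181, 1.607, -0, 1.354, -0.206], TCP at [0.176, 0.547, 0.231] pointing down, gripper open.
Joint ranges: [-2.99, 2.99], [-0.89, 2.07], [0.3, 2.58], [-1.14, 4.28], [0, 2.63], [-3.12, 3.12]. Speed limits (rad/s): [2.57, 2.57, 3.01, 3.14, 3.14, 3.14].

INTERFACE

Orientations are given as a unit quaternion [w, x, y, z].
In Python, from bench import get_obs, camera, hand_in gives the robot as it stands.
- The arm moves only by the tool drive_tool, never from a script. Its argument "deltas" is a list of rows, each a list of 2 entries, a list of its own where there are three numbers: the shift along the world's x, y, z in m, then the turn about the world's z in rad. A call has 1 to 10 rows; each row shifts and turns the pose as measured when the row begins; what a row does not reach is not made up. A row lasts 1/10 s, in which the tool goes at most 50 mm and 8.59 degrees, less where a joint would pass 70% of its speed; a pose out of reach is approached as far as the arm can. A call is refused whole if a number of a shift passes 0.05 or a number of a turn 0.15, either way. A call with a gripper value outside its range is refused whole. "gripper" is the opening, from 0 (shut) to 1 (fully open), set as the call begins (left out, the last holds). The fingers move at their own pace and stop on an object; the grip force is fixed at half the most. Time passes only in rows, so rows that do not move let the fingers close. It gives the time, the measured TCP pose, the force and the opening at its end, in the units of the state.
- get_obs(): the state, without advancing time (a new reading comes with each control period).
- camera(name): name is "scene" or "top" or "wrist"; returns a dict with "frame" (420x560x3 uint8, red, green, blue), "fx", "fy", "cx", "cy" (pixels), "eye" and "attitude" of the camera in the world. Camera axes: x right, y down, z forward; pixel columns grow to the right and rows downward; lengths in m; the calibration is good to about 2 mm. A picture is of the moment at which its call begins. There is no depth.
- hand_in(): hands the job in, once; it reports no verdict.
The state is a dict: "time_s": time; "q": joint angles; "dq": joint speeds; "joint_efforts": joint torques, N m; "eef_pos": TCP position; "eef_rot": TCP orientation; "wrist_force": force on the tool from outside, world axes, zero at the start; "torque": the same for the moment, N m; "opening": opening from 0.0 (shut) to 1.0 (fully open).
Only numpy, scipy, OpenCV 4.12 (cv2) and the standard library are available. Lean on these libraries where they do the work, as an engineer would, in place of code of your own. Each camera call takes 0.05 s, during which the arm holds its last target.

TASK

The foot plate of the helmet display stand has swung so that its open bolt hole no longer lies over the hole in the base. Take the tapered drift from its wooden block and work it gently down through both holes until its collar sits on the foot plate, drawing the holes into line with the drift alone (do not push the stand with the gripper or the arm, and do not force the drift); then put the drift back standing in its own block, and push the bolt fully home through both holes, its flange flat on the foot plate. Leave the other things on the table where they are.

Things in the scene. Friction and masses are not known exactly. Their poses are not given: they have to be found in the camera images.
- base: Display stand's black base, fixed: 264 x 96 mm, 50 mm high, on levelling feet 0 to 6 mm high. Origin: underside centre; x along it, bolt-hole end at -x; z up. Its bolt hole (22 mm, upright, right through) is in an aluminium nut block clamped in a channel under the foot plate, at x = -75 mm, y = 0 give or take 4 mm: the exact y must be felt for, or seen through the plate's hole. All rigid.
- pivot (a point): Where the steel foot plate (206 x 60 mm, 8 mm thick, lying on the base, top face 58 mm above the base's underside) pivots on a fixed bolt: on the plate's top face, over base x = +45 mm, y = 0. The bolt's head stands 13 mm above the plate. The plate swings flat about it, with stiff friction: about 4 N across the open hole moves it, and it stays where it is left.
- post_top (a point): Top of the dome on the foot plate's post, 132 mm above the base's underside: post 18 mm thick, dome 84 mm across and 36 mm high, 42 mm beyond the pivot, 162 mm from the open hole.
- plate_hole (a point): Centre of the foot plate's open bolt hole, at the plate's top face (58 mm above the base's underside). 22 mm diameter, 8 mm deep, 120 mm from the pivot. At the start the plate is swung about 9 mm towards the base's -y, so this hole lies 5 to 13 mm off the base's hole and the two overlap only in a lens; swinging the plate brings them into line.
- drift: Tapered drift, steel, 0.2 kg, upright in one of two like wooden blocks. Origin: on its axis at the underside of its collar, which rests on the block's top, 64 mm above the table; z up. Above it: collar 36 mm diameter, 5 mm thick, then round handle 22 mm diameter up to 55 mm. Below: 21 mm diameter for 14 mm, then a straight taper to a flat 5 mm tip at 54 mm.
- drift_tip (a point): Tip of the drift, 54 mm below its collar's underside on its axis. Working the drift through takes under about 10 N of push if it may give way sideways; a firm stop early on means the tip stands on the nut block beside the hole. Stop as soon as the collar is felt on the plate: 10 N of push seats it, 15 N or more strains the stand.
- bolt: Hand bolt, 0.14 kg, upright in the other wooden block. Origin: on its axis at the underside of its flange, which rests on the block's top, 64 mm above the table; z up. Above it: flange 38 mm diameter, 4 mm thick, then round black knob 28 mm diameter up to 30 mm. Below: smooth shank 18 mm diameter, 44 mm long, the last 4 mm chamfered to 12 mm; pushed in, not screwed.
- block_a: The drift's block: a 64 mm wooden cube, fixed, with an upright through hole 26 mm in diameter in its centre. Origin: centre of its underside. The drift stands in it, and goes back into it.
- block_b: The bolt's block, like the other one. Origin: centre of its underside.
- mini_helmet: Bystander: white miniature football helmet, about 116 mm across, 107 mm high. Origin: underside centre.
- marker: Bystander: black marker pen 135 mm long, 12 mm thick, lying along its x. Origin: underside centre.
- tape_roll: Bystander: roll of clear tape, 90 mm diameter, 24 mm high, lying flat. Origin: underside centre.
- card_case: Bystander: clear card case 80 x 110 x 12 mm lying flat. Origin: underside centre.
- pen_cup: Bystander: grey cup, 76 mm across, 95 mm high. Origin: underside centre.
- puck_box: Bystander: cardboard box 90 x 90 x 60 mm. Origin: underside centre.

How it is judged:
By the outcome, as a careful person would: the job done as asked, in the order asked, and still so for the second after the job is handed in, with the robot touching nothing.
It also fails if it takes over 72 s, if anything falls off the work surface, if the arm or the gripper's body presses on something with over 40 N, if the wrist force passes 120 N, or if a joint passes its speed limit or range.

## Working session

There is one attempt and no reset: what is moved stays moved. The work goes in short steps, Python scripts to look and compute and a tool call to move; the robot and the scene stay as the last step left them, time stands still between calls to the robot, and variables do not carry over. Pictures are saved under pics/ and viewed, and the job is handed in when it is done.

Besides the shell and the picture viewer there is one more tool, called after ">>>" as name([rows], argument=value, ...), one row to a line, values as JSON. drive_tool: Moves the arm, as the interface text tells. Its arguments: {"type":"object","properties":{"deltas":{"type":"array","items":{"type":"array"}},"gripper":{"type":"number"}},"required":["deltas"]}

```bash
mkdir -p pics; ls
cat > h.py <<'E'
import numpy as np, cv2
from bench import get_obs, camera
from scipy.spatial.transform import Rotation as R
def rot(a):
    a=np.array(a,float)
    return a if a.shape==(3,3) else R.from_quat([a[1],a[2],a[3],a[0]]).as_matrix()
def snap(n,fn):
    c=camera(n); cv2.imwrite('pics/'+fn,c['frame'][:,:,::-1]); np.save('pics/'+fn[:-4]+'.npy',c,allow_pickle=True); return c
def load(fn): return np.load('pics/'+fn+'.npy',allow_pickle=True).item()
def ray(c,u,v):
    d=rot(c['attitude'])@np.array([(u-c['cx'])/c['fx'],(v-c['cy'])/c['fy'],1]); return np.array(c['eye'],float),d/np.linalg.norm(d)
def onz(c,u,v,z):
    e,d=ray(c,u,v); return e+d*(z-e[2])/d[2]
def proj(c,p):
    q=rot(c['attitude']).T@(np.array(p,float)-c['eye']); return np.array([q[0]/q[2]*c['fx']+c['cx'],q[1]/q[2]*c['fy']+c['cy']])
E
python3 - <<'E'
from h import *
for n in('scene','top','wrist'):
    c=snap(n,n+'0.png'); print(n,c['fx'],c['cx'],c['cy'],c['eye'],c['attitude'])
print(get_obs())
E
```

```text
pics
scene 482.86185347645846 282.5926337763955 204.39791963451864 [1.1452944  0.95184169 0.82220388] [-0.11913349  0.22914947  0.84559443 -0.46719139]
top 379.43362672589757 276.67836137662016 212.54835627374615 [0.40042947 0.00608226 1.01545415] [ 0.07121728 -0.68267915  0.72351028 -0.07355373]
wrist 372.4748916316409 277.28076429635786 215.33725032925517 [0.1002719  0.57223961 0.37393589] [0.12670264 0.79850755 0.58143887 0.09088997]
{'time_s': 0.15, 'q': array([ 1.05268374e+00,  1.81341796e-01,  1.60773274e+00, -2.08508015e-06,
        1.35381935e+00, -2.06300978e-01]), 'dq': array([-2.05374202e-04, -3.13986106e-03, -2.93448434e-03, -8.72501090e-04,
       -9.20941448e-05,  4.15991314e-04]), 'joint_efforts': array([ 1.16427800e-03, -4.45263076e+01, -3.51692104e+01, -1.27987978e-04,
        5.74958089e-03,  7.85416455e-05]), 'eef_pos': array([0.17618047, 0.54691942, 0.23062922]), 'eef_rot': array([-2.29586650e-04,  1.55274724e-01,  9.87871114e-01, -6.08763219e-04]), 'wrist_force': array([-0.10433338,  0.36809982,  0.82186796]), 'torque': array([-0.01260809, -0.00661745,  0.00531525]), 'opening': 1.0012566596594918}
```

View pics/scene0.png

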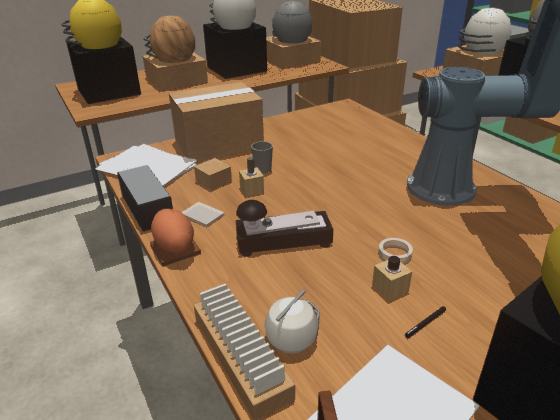

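View pics/top0.png

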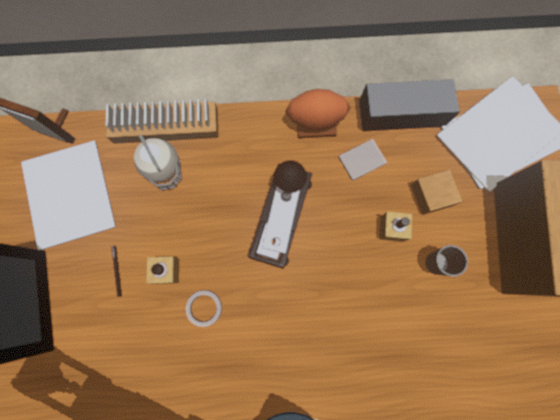

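View pics/wrist0.png

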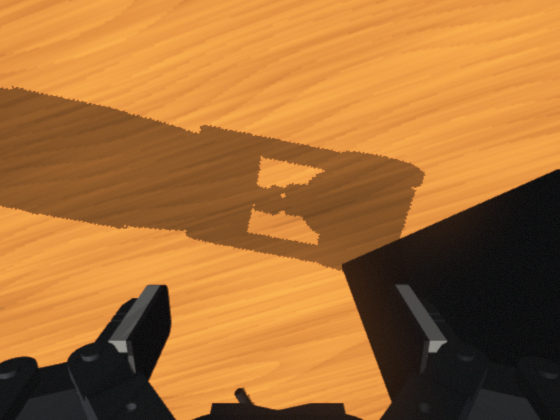

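Run:
```python
from h import *
t=cv2.imread('pics/top0.png');s=cv2.imread('pics/scene0.png')
f=lambda im,x,y,w,h,k:cv2.resize(im[y:y+h,x:x+w],None,fx=k,fy=k,interpolation=cv2.INTER_CUBIC)
a=f(t,240,150,80,120,5); b=f(t,370,200,60,60,5); c=f(t,130,240,60,60,5)
cv2.imwrite('pics/z1.png',np.hstack([a,np.vstack([b,c])]))
a=f(s,230,150,110,110,5); cv2.imwrite('pics/z2.png',a)
c=load('top0')
for n,u,v,z in [('drift',400,224,.119),('blocka',398,226,.064),('bolt',158,270,.094),('blockb',160,270,.064),('hole',277,241,.061),('cup',450,261,.095),('dome',291,176,.135)]: print(n,onz(c,u,v,z).round(4))
```

```text
drift [ 0.5415 -0.2957  0.119 ]
blocka [ 0.5454 -0.3085  0.064 ]
bolt [0.4676 0.2907 0.094 ]
blockb [0.4695 0.295  0.064 ]
hole [0.5254 0.0006 0.061 ]
cup [ 0.4483 -0.4128  0.095 ]
dome [ 0.6715 -0.042   0.135 ]
```

View pics/z1.png

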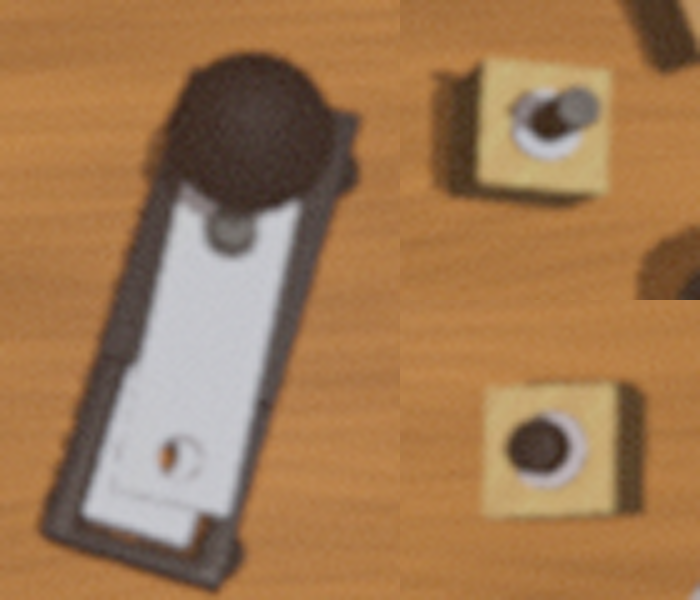

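View pics/z2.png

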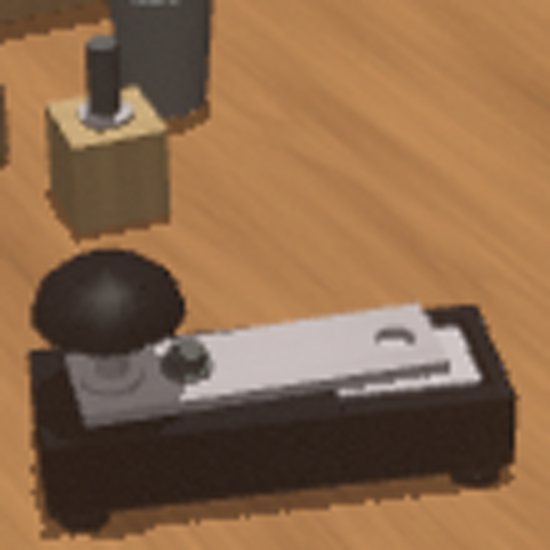

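Run:
```python
from h import *
c=load('top0');s=load('scene0');w=load('wrist0')
print('wrist fwd',rot(w['attitude'])[:,2])
def tri(a,b):
    (e1,d1),(e2,d2)=ray(c,*a),ray(s,*b)
    A=np.array([d1,-d2]).T; k=np.linalg.lstsq(A,e2-e1,rcond=None)[0]
    p,q=e1+k[0]*d1,e2+k[1]*d2; return ((p+q)/2).round(4),round(np.linalg.norm(p-q)*1e3,1)
print('drift top',onz(c,405.4,221.4,.119),onz(s,230+102/5,150+43/5,.119),tri((405.4,221.4),(250.4,158.6)))
print('drift collar',onz(c,399.4,225,.069),onz(s,230+106/5,150+114/5,.069))
print('bolt top',onz(c,157.6,269.4,.094), 'flange',onz(c,159.4,270,.068))
print('hole',onz(c,276.2,241.8,.061),onz(s,230+395/5,150+338/5,.061),tri((276.2,241.8),(309,217.6)))
print('pivot head top',onz(c,240+231/5,150+230/5,.074))
print('nutblock end corners',[onz(c,240+x/5,150+y/5,.055).round(4) for x,y in((83,515),(193,548))])
print('base corners',[onz(c,240+x/5,150+y/5,.053).round(4) for x,y in((43,528),(215,588),(358,118))])
```

```text
wrist fwd [ 0.29249233 -0.09665211 -0.95137091]
drift top [ 0.54708295 -0.30941298  0.119     ] [ 0.55064965 -0.30593114  0.119     ] (array([ 0.5479, -0.3107,  0.116 ]), np.float64(0.9))
drift collar [ 0.54694587 -0.31070719  0.069     ] [ 0.55194482 -0.30293414  0.069     ]
bolt top [0.46908894 0.29169341 0.094     ] flange [0.46929444 0.29529286 0.068     ]
hole [0.52344231 0.00268778 0.061     ] [0.52497234 0.00427026 0.061     ] (array([0.5237, 0.0026, 0.0596]), np.float64(0.3))
pivot head top [ 0.63783318 -0.02956693  0.074     ]
nutblock end corners [array([0.4987, 0.0538, 0.055 ]), array([ 0.4788, -0.0008,  0.055 ])]
base corners [array([0.4935, 0.0744, 0.053 ]), array([ 0.4584, -0.0107,  0.053 ]), array([ 0.7002, -0.1013,  0.053 ])]
```

>>> drive_tool([
  [[0.03, -0.04, 0.01], 0],
  [[0.03, -0.04, 0.01], 0],
  [[0.03, -0.04, 0.01], 0],
  [[0.03, -0.04, 0.01], 0],
  [[0.03, -0.04, 0.01], 0],
  [[0.03, -0.04, 0.01], 0],
  [[0.03, -0.04, 0], 0],
  [[0.03, -0.04, 0], 0],
])

```text
time_s: 0.95
eef_pos: [0.4092, 0.2283, 0.2882]
eef_rot: [-0.001, 0.149, 0.989, -0.002]
wrist_force: [1.0, 0.3, -0.0]
opening: 1.002
```

>>> drive_tool([
  [[0.02, -0.05, -0.01], 0],
  [[0.02, -0.05, -0.01], 0],
  [[0.02, -0.05, -0.01], 0],
  [[0.02, -0.04, -0.01], 0],
  [[0.01, -0.03, -0.01], 0],
  [[0, 0, 0], 0],
])

```text
time_s: 1.55
eef_pos: [0.496, 0.0128, 0.2401]
eef_rot: [0.001, 0.152, 0.988, -0.002]
wrist_force: [0.1, 0.9, -0.1]
opening: 1.001
```

Run:
```python
from h import *
c=snap('wrist','w1.png'); print(get_obs()['eef_pos'],proj(c,(.5236,.003,.061)))
```

```text
[0.49576444 0.01430011 0.24074105] [276.34883701 219.87963195]
```

View pics/w1.png

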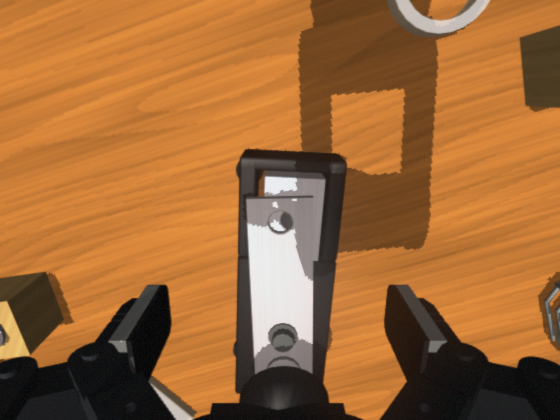

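>>> drive_tool([
  [[0.01, 0, -0.03], 0],
  [[0.01, 0, -0.03], 0],
  [[0.01, 0, -0.03], 0],
  [[0, 0, 0], 0],
])

```text
time_s: 2.0
eef_pos: [0.5267, 0.0181, 0.1508]
eef_rot: [0.003, 0.151, 0.988, -0.001]
wrist_force: [-0.5, 1.1, -0.9]
opening: 1.0
```

Run:
```python
from h import *
c=snap('wrist','w2.png'); print(get_obs()['eef_pos'],c['eye'],proj(c,(.5236,.003,.061)))
u,v=proj(c,(.5236,.003,.061)).astype(int)
im=c['frame'][:,:,::-1]; x0,y0=max(u-60,0),max(v-60,0)
cv2.imwrite('pics/z3.png',cv2.resize(im[y0:y0+100,x0:x0+120],None,fx=6,fy=6,interpolation=cv2.INTER_CUBIC)); print(x0,y0)
```

```text
[0.52760212 0.01801633 0.15304839] [0.44967061 0.04301093 0.29371346] [253.45579913 223.16636451]
193 163
```

View pics/z3.png

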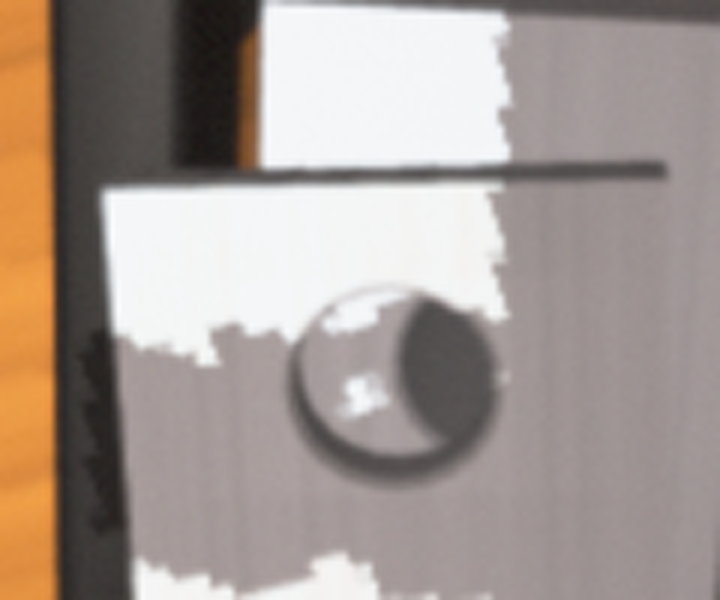

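Run:
```python
from h import *
from scipy.optimize import least_squares
c=load('w2'); P=lambda x,y,z:onz(c,193+(x+.5)/6-.5,163+(y+.5)/6-.5,z)[:2]
def fit(pts,z,r=.011,free=False):
    q=np.array([P(*p,z) for p in pts])
    if free:
        s=least_squares(lambda t:np.hypot(*(q-t[:2]).T)-t[2],[*q.mean(0),r]); 
    else: s=least_squares(lambda t:np.hypot(*(q-t[:2]).T)-r,q.mean(0)+[0,.01])
    return s.x.round(4),(abs(s.fun).max()*1e3).round(2)
ring=[(291,385),(300,430),(330,467),(392,490),(455,470),(490,425),(498,375),(480,325),(440,295),(393,284),(340,300),(305,335)]
arc=[(425,298),(405,340),(401,370),(408,405),(428,438),(455,452)]
for zt in(.058,.061,.064):
    a=fit(ring,zt,free=True); b=fit(arc,zt-.008); d=b[0]-a[0][:2]
    print(zt,a,b,(d*1e3).round(1),np.hypot(*d))
```

```text
0.058 (array([0.5283, 0.0047, 0.012 ]), np.float64(0.42)) (array([0.5322, 0.015 ]), np.float64(0.65)) [ 3.9 10.3] 0.011013627921806697
0.061 (array([0.5273, 0.0052, 0.0118]), np.float64(0.42)) (array([0.5312, 0.0155]), np.float64(0.59)) [ 3.9 10.3] 0.011013627921806697
0.064 (array([0.5263, 0.0057, 0.0117]), np.float64(0.41)) (array([0.5302, 0.016 ]), np.float64(0.53)) [ 3.9 10.3] 0.011013627921806697
```

>>> drive_tool([
  [[0, -0.02, 0.04], 0],
  [[0, -0.04, 0.02], 0],
  [[0.003, -0.05, 0], 0],
  [[0.003, -0.05, 0], 0],
  [[0.003, -0.05, 0], 0],
  [[0.003, -0.05, 0], 0],
  [[0.003, -0.04, 0], 0],
  [[0.003, -0.02, -0.02], 0],
  [[0, 0, -0.02], 0],
  [[0, 0, 0], 0],
])

```text
time_s: 3.05
eef_pos: [0.5488, -0.3059, 0.2018]
eef_rot: [0.018, 0.144, 0.989, -0.007]
wrist_force: [0.1, 1.6, -0.1]
opening: 1.0
```

Run:
```python
from h import *
c=snap('wrist','w3.png'); o=get_obs(); print(o['eef_pos'],o['eef_rot'],proj(c,(.547,-.310,.119)))
```

```text
[ 0.54967234 -0.30639841  0.2037283 ] [ 0.01955338  0.14340666  0.98943998 -0.00779181] [270.68377707 219.72631457]
```

View pics/w3.png

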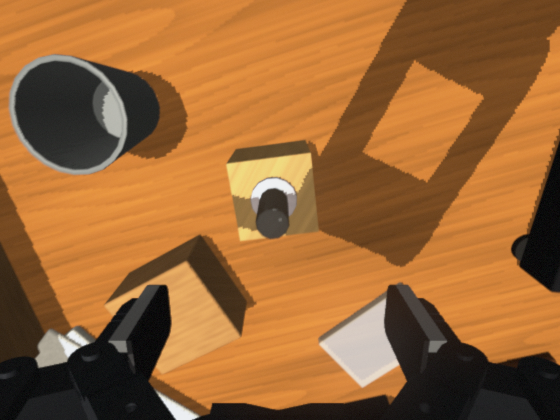

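Run:
```python
from h import *
c=load('w3'); o=get_obs(); M=rot(o['eef_rot']); print('tool z',M[:,2].round(4),'x',M[:,0].round(3),'y',M[:,1].round(3),o['eef_pos'])
im=c['frame'][:,:,::-1]; cv2.imwrite('pics/z4.png',cv2.resize(im[140:250,220:330],None,fx=5,fy=5,interpolation=cv2.INTER_CUBIC))
```

```text
tool z [ 0.0365 -0.021  -0.9991] x [-0.958  0.283 -0.041] y [ 0.284  0.959 -0.01 ] [ 0.54967234 -0.30639841  0.2037283 ]
```

View pics/z4.png

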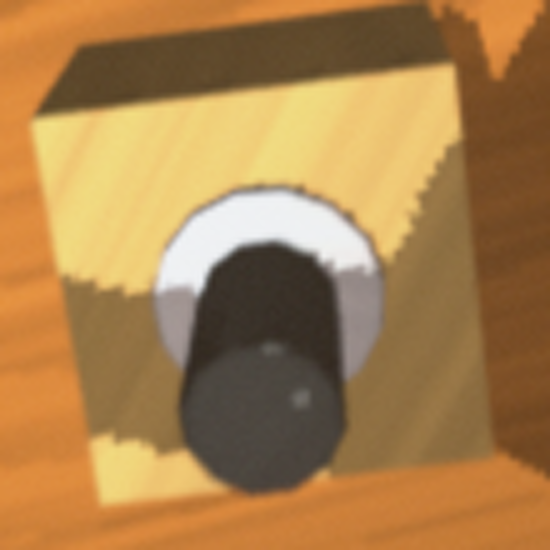

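Run:
```python
from h import *
c=load('w3')
print(onz(c,273.8,199.7,.069),onz(c,272.7,223.9,.119))
```

```text
[ 0.54973882 -0.30966938  0.069     ] [ 0.55011462 -0.30959073  0.119     ]
```

>>> drive_tool([
  [[0, -0.004, 0], 0],
  [[0, 0, -0.015], 0],
  [[0, 0, -0.02], 0],
  [[0, 0, -0.02], 0],
  [[0, 0, -0.02], 0],
  [[0, 0, 0], 0],
])

```text
time_s: 3.7
eef_pos: [0.5534, -0.3076, 0.1337]
eef_rot: [0.025, 0.14, 0.99, -0.011]
wrist_force: [0.1, 0.9, -0.6]
opening: 1.002
```

Run:
```python
from h import *
o=get_obs(); M=rot(o['eef_rot']); print('tool z',M[:,2].round(4),'x',M[:,0].round(3),o['eef_pos'])
```

```text
tool z [ 0.046  -0.0279 -0.9986] x [-0.96   0.277 -0.052] [ 0.5533776  -0.30763551  0.13373514]
```

>>> drive_tool([
  [[-0.004, 0, 0.05], 0],
  [[0, 0, 0.05], 0],
])

```text
time_s: 3.9
eef_pos: [0.545, -0.3028, 0.2271]
eef_rot: [0.017, 0.14, 0.99, -0.006]
wrist_force: [1.7, -0.0, 1.1]
opening: 0.999
```

Run:
```python
from h import *
o=get_obs(); M=rot(o['eef_rot']); print('tool z',M[:,2].round(4),'x',M[:,0].round(3),o['eef_pos'])
```

```text
tool z [ 0.0324 -0.0161 -0.9993] x [-0.96   0.276 -0.036] [ 0.54502387 -0.302808    0.22706563]
```

>>> drive_tool([
  [[0, 0, 0], 0],
  [[0, 0, 0], 0],
  [[0, 0, 0], 0],
])

```text
time_s: 4.2
eef_pos: [0.5494, -0.3047, 0.2391]
eef_rot: [0.025, 0.138, 0.99, -0.01]
wrist_force: [-0.4, 0.1, 0.1]
opening: 1.003
```

Run:
```python
from h import *
o=get_obs(); M=rot(o['eef_rot']); print('tool z',M[:,2].round(4),'x',M[:,0].round(3),o['eef_pos'])
```

```text
tool z [ 0.0464 -0.0276 -0.9985] x [-0.96   0.274 -0.052] [ 0.54941977 -0.30470077  0.23905713]
```

>>> drive_tool([
  [[0, 0, 0.05], 0],
  [[0, 0, 0.05], 0],
  [[0, 0, 0.05], 0],
  [[0, 0, 0.05], 0],
  [[0, 0, 0.03], 0],
  [[0, 0, 0.02], 0],
  [[0, 0, 0.01], 0],
  [[0, 0, 0], 0],
])

```text
time_s: 5.0
eef_pos: [0.545, -0.2996, 0.4965]
eef_rot: [0.017, 0.138, 0.99, -0.005]
wrist_force: [0.7, -0.6, 0.0]
opening: 1.002
```

```bash
cat > o.py <<'E'
from h import *
o=get_obs(); M=rot(o['eef_rot']); print('tool z',M[:,2].round(4),'x',M[:,0].round(3),o['eef_pos'].round(4),'F',o['wrist_force'].round(1),'T',o['torque'].round(2),'t',round(o['time_s'],2),'op',round(o['opening'],3))
E
python3 o.py
```

```text
tool z [ 0.0321 -0.0153 -0.9994] x [-0.961  0.273 -0.035] [ 0.545  -0.2996  0.4965] F [ 0.7 -0.6  0. ] T [ 0.    0.03 -0.  ] t 5.0 op 1.002
```

>>> drive_tool([
  [[0, 0, -0.01], 0],
  [[0, 0, -0.01], 0],
  [[0, 0, -0.01], 0],
  [[0, 0, -0.01], 0],
  [[0, 0, -0.01], 0],
  [[0, 0, -0.01], 0],
  [[0, 0, -0.01], 0],
  [[0, 0, -0.01], 0],
  [[0, 0, 0], 0],
])

```text
time_s: 5.9
eef_pos: [0.5431, -0.2979, 0.3983]
eef_rot: [0.01, 0.138, 0.99, -0.001]
wrist_force: [-0.1, -0.0, -0.4]
opening: 0.996
```

```bash
python3 o.py
```

```text
tool z [ 0.0193 -0.0046 -0.9998] x [-0.962  0.273 -0.02 ] [ 0.5431 -0.2979  0.3983] F [-0.1 -0.  -0.4] T [-0.01  0.03  0.  ] t 5.9 op 0.996
```

>>> drive_tool([
  [[0, -0.002, -0.01], 0],
  [[0, -0.002, -0.01], 0],
  [[0, -0.002, -0.01], 0],
  [[0.001, -0.002, -0.01], 0],
  [[0.001, 0, -0.01], 0],
  [[0.001, 0, -0.01], 0],
  [[0, 0, -0.01], 0],
  [[0, 0, -0.01], 0],
  [[0, 0, -0.01], 0],
  [[0, 0, -0.01], 0],
])

```text
time_s: 6.9
eef_pos: [0.5469, -0.3072, 0.2918]
eef_rot: [0.012, 0.138, 0.99, -0.002]
wrist_force: [0.5, 0.6, 0.1]
opening: 1.002
```

```bash
python3 o.py
```

```text
tool z [ 0.0223 -0.0071 -0.9997] x [-0.962  0.273 -0.023] [ 0.5469 -0.3072  0.2918] F [0.5 0.6 0.1] T [ 0.02 -0.01 -0.01] t 6.9 op 1.002
```

>>> drive_tool([
  [[0, -0.001, -0.01], 0],
  [[0, -0.001, -0.01], 0],
  [[0, 0, -0.01], 0],
  [[0, 0, -0.01], 0],
  [[0, 0, -0.01], 0],
  [[0, 0, -0.01], 0],
  [[0, 0, -0.01], 0],
  [[0, 0, -0.01], 0],
  [[0, 0, -0.01], 0],
  [[0, 0, -0.01], 0],
])

```text
time_s: 7.9
eef_pos: [0.5469, -0.3093, 0.1829]
eef_rot: [0.012, 0.138, 0.99, -0.002]
wrist_force: [1.1, 0.6, -0.1]
opening: 0.995
```

```bash
python3 o.py
```

```text
tool z [ 0.0226 -0.0073 -0.9997] x [-0.962  0.273 -0.024] [ 0.5469 -0.3093  0.1829] F [ 1.1  0.6 -0.1] T [-0.04  0.01 -0.01] t 7.9 op 0.995
```

>>> drive_tool([
  [[0.001, 0, -0.01], 0],
  [[0.001, 0, -0.01], 0],
  [[0, 0, -0.01], 0],
  [[0, 0, -0.01], 0],
  [[0, 0, -0.01], 0],
  [[0, 0, -0.01], 0],
  [[0, 0, -0.01], 0],
  [[0, 0, -0.01], 0],
  [[0, 0, -0.01], 0],
  [[0, 0, -0.004], 0],
])

```text
time_s: 8.9
eef_pos: [0.5485, -0.3089, 0.0791]
eef_rot: [0.011, 0.138, 0.99, -0.002]
wrist_force: [-0.1, 0.1, -1.1]
opening: 1.004
```

```bash
python3 o.py; python3 -c "
from h import *
snap('wrist','w4.png')"
```

```text
tool z [ 0.0213 -0.0063 -0.9998] x [-0.962  0.273 -0.022] [ 0.5485 -0.3089  0.0791] F [-0.1  0.1 -1.1] T [-0.04 -0.06 -0.02] t 8.9 op 1.004
```

View pics/w4.png

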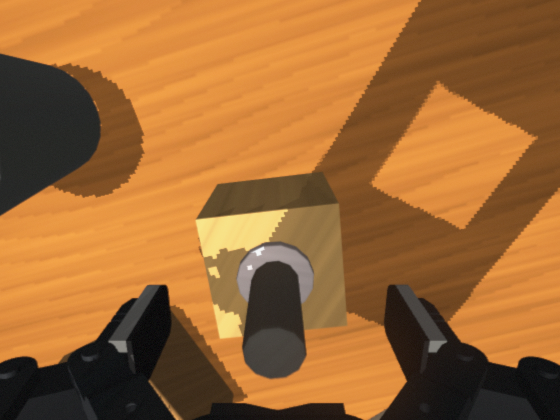

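>>> drive_tool([
  [[0, 0, 0], 0],
  [[0, 0, 0], 0],
  [[0, 0, 0], 0],
  [[0, 0, 0], 0],
  [[0, 0, 0], 0],
  [[0, 0, 0], 0],
  [[0, 0, 0], 0],
  [[0, 0, 0], 0],
], gripper=0.1)

```text
time_s: 9.75
eef_pos: [0.5492, -0.3095, 0.0803]
eef_rot: [0.012, 0.138, 0.99, -0.002]
wrist_force: [0.1, -0.9, -0.6]
opening: 0.242
```

```bash
python3 o.py; python3 -c "
from h import *
snap('wrist','w5.png')"
```

```text
tool z [ 0.023  -0.0077 -0.9997] x [-0.962  0.273 -0.024] [ 0.5492 -0.3095  0.0803] F [ 0.1 -0.9 -0.6] T [0.   0.04 0.02] t 9.75 op 0.242
```

View pics/w5.png

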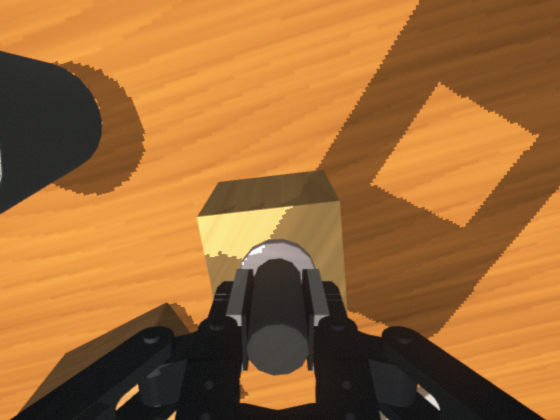

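>>> drive_tool([
  [[0, 0, 0.005], 0],
  [[0, 0, 0.01], 0],
  [[0, 0, 0.01], 0],
  [[0, 0, 0.01], 0],
  [[0, 0, 0.01], 0],
  [[0, 0, 0.01], 0],
  [[0, 0, 0.01], 0],
  [[0, 0, 0.01], 0],
  [[0, 0, 0.01], 0],
  [[0, 0, 0.01], 0],
])

```text
time_s: 10.8
eef_pos: [0.5482, -0.3085, 0.1828]
eef_rot: [0.011, 0.138, 0.99, -0.002]
wrist_force: [0.2, -0.8, -2.5]
opening: 0.242
```

```bash
python3 o.py
```

```text
tool z [ 0.0213 -0.0062 -0.9998] x [-0.962  0.273 -0.022] [ 0.5482 -0.3085  0.1828] F [ 0.2 -0.8 -2.5] T [-0.03  0.04  0.03] t 10.8 op 0.242
```

>>> drive_tool([
  [[-0.001, 0.01, 0], 0],
  [[-0.001, 0.02, 0], 0],
  [[-0.001, 0.02, 0], 0],
  [[-0.001, 0.02, 0], 0],
  [[-0.001, 0.02, 0], 0],
  [[-0.001, 0.02, 0], 0],
  [[-0.001, 0.02, 0], 0],
  [[-0.001, 0.02, 0], 0],
  [[-0.001, 0.02, 0], 0],
  [[-0.001, 0.02, 0], 0],
])

```text
time_s: 11.8
eef_pos: [0.5329, -0.0974, 0.1803]
eef_rot: [0.008, 0.136, 0.991, 0.0]
wrist_force: [1.1, 0.9, -2.5]
opening: 0.241
```

```bash
python3 o.py
```

```text
tool z [ 0.0163 -0.0018 -0.9999] x [-0.963  0.269 -0.016] [ 0.5329 -0.0974  0.1803] F [ 1.1  0.9 -2.5] T [0.03 0.02 0.01] t 11.8 op 0.241
```

>>> drive_tool([
  [[0, 0.02, 0], 0],
  [[0, 0.02, 0], 0],
  [[0, 0.02, -0.005], 0],
  [[0, 0.02, -0.005], 0],
  [[0, 0.01, -0.005], 0],
  [[0, 0.005, -0.005], 0],
  [[0, 0, 0], 0],
])

```text
time_s: 12.5
eef_pos: [0.5255, 0.015, 0.1564]
eef_rot: [0.005, 0.13, 0.991, 0.001]
wrist_force: [-1.2, -1.6, -3.2]
opening: 0.24
```

```bash
python3 o.py; python3 -c "
from h import *
snap('wrist','w6.png')
c=snap('scene','s6.png'); 
c=snap('top','t6.png')"
```

```text
tool z [ 0.0104  0.0014 -0.9999] x [-0.966  0.258 -0.01 ] [0.5255 0.015  0.1564] F [-1.2 -1.6 -3.2] T [-0.    0.02 -0.01] t 12.5 op 0.24
```

View pics/w6.png

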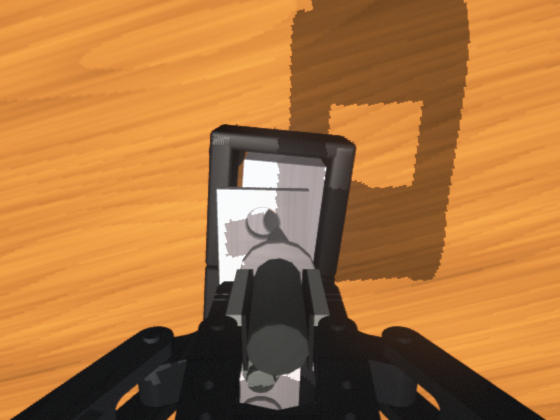

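View pics/s6.png

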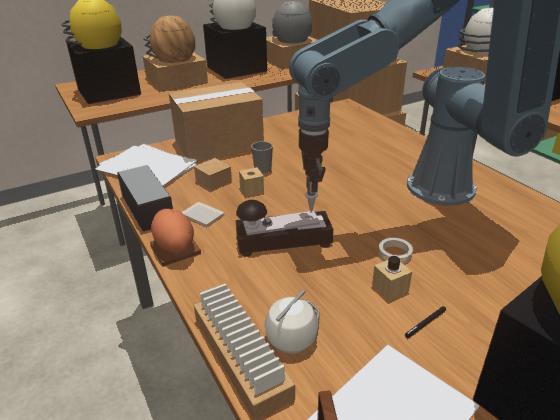

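```bash
python3 o.py
python3 - <<'E'
from h import *
for n,u,v in(('w6',220,190),):
    im=load(n)['frame'][:,:,::-1]; cv2.imwrite('pics/z5.png',cv2.resize(im[v:v+100,u:u+110],None,fx=7,fy=6,interpolation=cv2.INTER_CUBIC))
c=load('w6'); print(proj(c,(.5255,.0156,.086)),proj(c,(.527,.0052,.061)),proj(c,(.531,.0155,.053)))
im=load('s6')['frame'][:,:,::-1];cv2.imwrite('pics/z6.png',cv2.resize(im[170:250,270:350],None,fx=7,fy=7,interpolation=cv2.INTER_CUBIC))
c=load('s6');print(proj(c,(.5255,.0156,.086)),proj(c,(.527,.0052,.061)))
E
```

```text
tool z [ 1.240e-02  7.000e-04 -9.999e-01] x [-0.966  0.26  -0.012] [0.5266 0.0134 0.1576] F [-0.1  0.1 -2.4] T [-0.    0.11 -0.04] t 12.65 op 0.243
[276.84617325 230.66385809] [262.53591889 223.25176872] [278.63386238 220.99095378]
[311.18997062 212.13108457] [308.57060615 217.96486304]
```

View pics/z5.png

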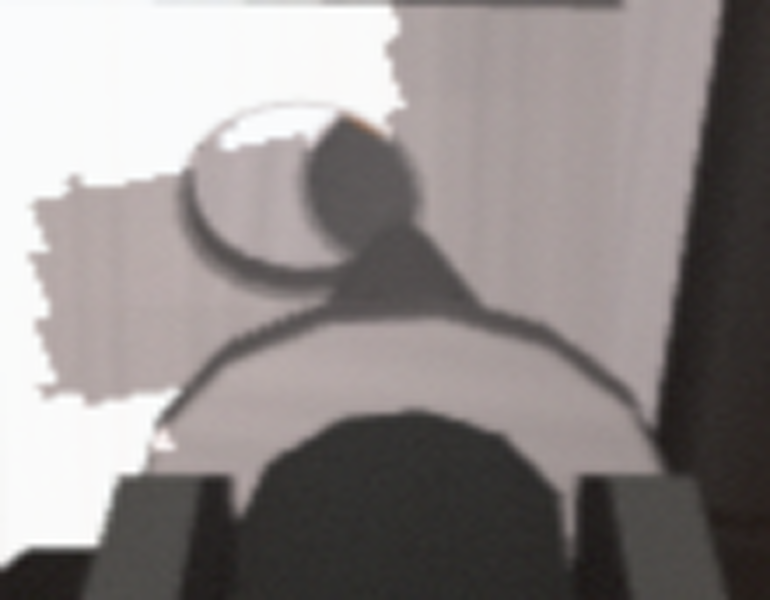

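View pics/z6.png

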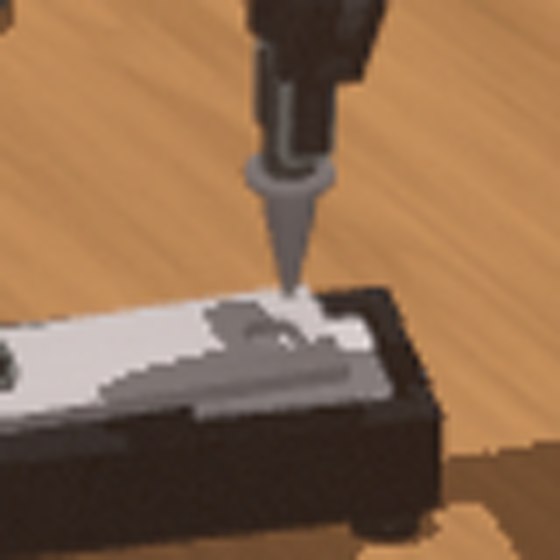

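>>> drive_tool([
  [[0.003, -0.003, -0.005], 0],
  [[0, 0, -0.005], 0],
  [[0, 0, -0.005], 0],
  [[0, 0, -0.003], 0],
  [[0, 0, 0], 0],
])

```text
time_s: 13.15
eef_pos: [0.5307, 0.0071, 0.1384]
eef_rot: [0.007, 0.133, 0.991, 0.001]
wrist_force: [0.8, -0.0, -1.9]
opening: 0.243
```

```bash
python3 o.py
python3 - <<'E'
from h import *
c=snap('wrist','w7.png'); im=c['frame'][:,:,::-1]; a=cv2.resize(im[190:290,220:330],None,fx=5,fy=5,interpolation=cv2.INTER_CUBIC)
c=snap('scene','s7.png'); im=c['frame'][:,:,::-1]; b=cv2.resize(im[170:250,270:350],None,fx=5,fy=6.25,interpolation=cv2.INTER_CUBIC)[:,:240]
cv2.imwrite('pics/z7.png',np.hstack([a,b]))
E
python3 o.py
```

```text
tool z [ 1.350e-02 -1.000e-04 -9.999e-01] x [-0.964  0.264 -0.013] [0.5307 0.0071 0.1384] F [ 0.8 -0.  -1.9] T [-0.01  0.03  0.04] t 13.15 op 0.243
tool z [ 1.430e-02 -3.000e-04 -9.999e-01] x [-0.965  0.264 -0.014] [0.531  0.0072 0.1389] F [-0.  -1.  -1.9] T [-0.04  0.04  0.05] t 13.25 op 0.246
```

View pics/z7.png

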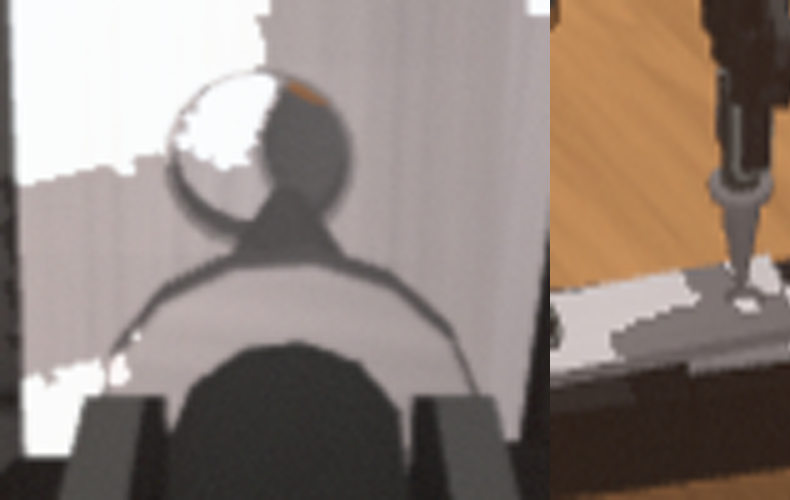

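>>> drive_tool([
  [[-0.001, 0.003, -0.002], 0],
  [[0, 0, -0.003], 0],
  [[0, 0, -0.003], 0],
  [[0, 0, -0.002], 0],
  [[0, 0, 0], 0],
])

```text
time_s: 13.75
eef_pos: [0.5302, 0.0108, 0.1286]
eef_rot: [0.008, 0.133, 0.991, 0.001]
wrist_force: [-1.4, -0.7, -2.7]
opening: 0.244
```

```bash
python3 o.py
python3 - <<'E'
from h import *
c=snap('wrist','w8.png'); im=c['frame'][:,:,::-1]; a=cv2.resize(im[190:290,220:330],None,fx=5,fy=5,interpolation=cv2.INTER_CUBIC)
c=snap('scene','s8.png'); im=c['frame'][:,:,::-1]; b=cv2.resize(im[170:250,270:350],None,fx=5,fy=6.25,interpolation=cv2.INTER_CUBIC)[:,:240]
cv2.imwrite('pics/z8.png',np.hstack([a,b]))
E
python3 o.py
```

```text
tool z [ 1.530e-02 -4.000e-04 -9.999e-01] x [-0.965  0.263 -0.015] [0.5302 0.0108 0.1286] F [-1.4 -0.7 -2.7] T [0.   0.06 0.  ] t 13.75 op 0.244
tool z [ 1.570e-02 -4.000e-04 -9.999e-01] x [-0.965  0.263 -0.015] [0.5304 0.0108 0.1289] F [-0.4 -0.  -2.9] T [ 0.01  0.02 -0.01] t 13.85 op 0.245
```

View pics/z8.png

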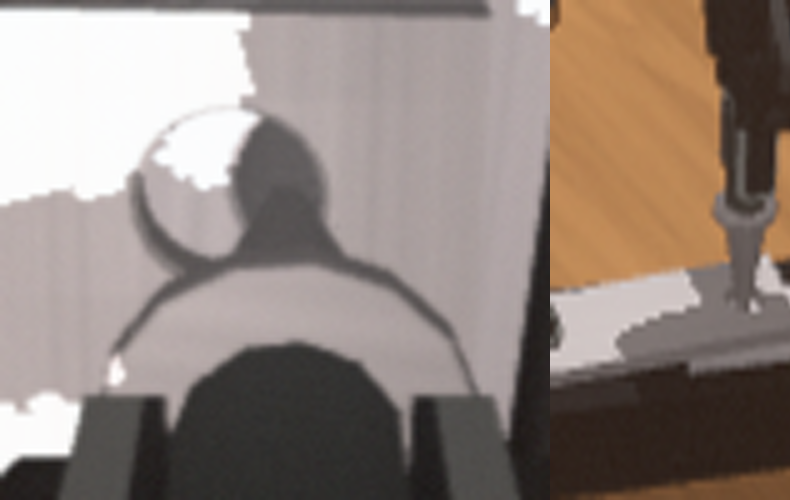

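>>> drive_tool([
  [[0, 0, -0.003], 0],
  [[0, 0, -0.003], 0],
  [[0, 0, -0.002], 0],
])

```text
time_s: 14.15
eef_pos: [0.5305, 0.0101, 0.1211]
eef_rot: [0.008, 0.133, 0.991, 0.0]
wrist_force: [-1.5, -0.3, 0.8]
opening: 0.243
```

>>> drive_tool([
  [[0, 0, -0.002], 0],
  [[0, 0, -0.002], 0],
])

```text
time_s: 14.35
eef_pos: [0.5302, 0.0095, 0.1169]
eef_rot: [0.008, 0.133, 0.991, -0.0]
wrist_force: [-3.4, -1.9, 1.7]
opening: 0.242
```

```bash
python3 o.py
```

```text
tool z [ 0.0151 -0.0029 -0.9999] x [-0.965  0.263 -0.015] [0.5302 0.0095 0.1169] F [-3.4 -1.9  1.7] T [-0.53  0.54 -0.  ] t 14.35 op 0.242
```

>>> drive_tool([
  [[-0.001, 0, 0], 0],
  [[-0.001, 0.001, -0.001], 0],
])

```text
time_s: 14.55
eef_pos: [0.5286, 0.0103, 0.1157]
eef_rot: [0.008, 0.133, 0.991, -0.0]
wrist_force: [-0.8, -3.3, 0.7]
opening: 0.242
```

```bash
python3 o.py
```

```text
tool z [ 0.0161 -0.0031 -0.9999] x [-0.965  0.263 -0.016] [0.5286 0.0103 0.1157] F [-0.8 -3.3  0.7] T [-0.84  0.1   0.01] t 14.55 op 0.242
```

>>> drive_tool([
  [[0, 0.0005, -0.002], 0],
  [[0, 0.0005, -0.002], 0],
])

```text
time_s: 14.75
eef_pos: [0.5289, 0.0104, 0.1123]
eef_rot: [0.009, 0.133, 0.991, -0.001]
wrist_force: [-1.9, -2.9, 2.3]
opening: 0.247
```

```bash
python3 o.py
```

```text
tool z [ 0.017  -0.005  -0.9998] x [-0.965  0.263 -0.018] [0.5289 0.0104 0.1123] F [-1.9 -2.9  2.3] T [-0.82  0.54  0.01] t 14.75 op 0.247
```

>>> drive_tool([
  [[-0.0005, 0.001, -0.002], 0],
  [[0, 0.001, -0.002], 0],
])

```text
time_s: 14.95
eef_pos: [0.5289, 0.0119, 0.1086]
eef_rot: [0.009, 0.133, 0.991, -0.002]
wrist_force: [-2.2, -4.7, 1.7]
opening: 0.244
```

```bash
python3 o.py
```

```text
tool z [ 0.0181 -0.0062 -0.9998] x [-0.965  0.263 -0.019] [0.5289 0.0119 0.1086] F [-2.2 -4.7  1.7] T [-0.86  0.44 -0.02] t 14.95 op 0.244
```

>>> drive_tool([
  [[0, 0.0008, -0.002], 0],
  [[0, 0.0008, -0.002], 0],
])

```text
time_s: 15.15
eef_pos: [0.5291, 0.0135, 0.1044]
eef_rot: [0.01, 0.133, 0.991, -0.002]
wrist_force: [-1.8, -4.1, 1.8]
opening: 0.243
```

>>> drive_tool([
  [[0, 0.0008, -0.002], 0],
  [[0, 0.0008, -0.002], 0],
])

```text
time_s: 15.35
eef_pos: [0.5293, 0.0152, 0.1001]
eef_rot: [0.01, 0.133, 0.991, -0.002]
wrist_force: [-1.8, -4.8, 1.5]
opening: 0.245
```

```bash
python3 o.py
```

```text
tool z [ 0.019  -0.0066 -0.9998] x [-0.965  0.263 -0.02 ] [0.5293 0.0152 0.1001] F [-1.8 -4.8  1.5] T [-0.87  0.37 -0.03] t 15.35 op 0.245
```

>>> drive_tool([
  [[0, 0.0005, -0.002], 0],
  [[0, 0.0005, -0.002], 0],
])

```text
time_s: 15.55
eef_pos: [0.5295, 0.0163, 0.0958]
eef_rot: [0.01, 0.133, 0.991, -0.002]
wrist_force: [-1.3, -3.7, 2.3]
opening: 0.245
```

>>> drive_tool([
  [[0, 0.0005, -0.002], 0],
  [[0, 0.0005, -0.002], 0],
])

```text
time_s: 15.75
eef_pos: [0.5297, 0.0174, 0.0914]
eef_rot: [0.01, 0.133, 0.991, -0.002]
wrist_force: [-1.2, -4.0, 0.4]
opening: 0.243
```

```bash
python3 o.py
```

```text
tool z [ 0.0199 -0.0066 -0.9998] x [-0.965  0.263 -0.021] [0.5297 0.0174 0.0914] F [-1.2 -4.   0.4] T [-0.81  0.11 -0.06] t 15.75 op 0.243
```

>>> drive_tool([
  [[0, 0, -0.002], 0],
  [[0, 0, -0.002], 0],
])

```text
time_s: 15.95
eef_pos: [0.5297, 0.0173, 0.0869]
eef_rot: [0.01, 0.133, 0.991, -0.002]
wrist_force: [-1.9, -5.8, 3.4]
opening: 0.242
```

>>> drive_tool([
  [[0, 0, -0.002], 0],
  [[0, 0, -0.002], 0],
])

```text
time_s: 16.15
eef_pos: [0.5295, 0.0168, 0.0826]
eef_rot: [0.01, 0.133, 0.991, -0.002]
wrist_force: [-1.6, -5.0, 0.2]
opening: 0.244
```

```bash
python3 o.py
```

```text
tool z [ 0.0194 -0.0076 -0.9998] x [-0.965  0.263 -0.021] [0.5295 0.0168 0.0826] F [-1.6 -5.   0.2] T [-0.87  0.28 -0.03] t 16.15 op 0.244
```

>>> drive_tool([
  [[0, 0, -0.001], 0],
  [[0, 0, -0.001], 0],
])

```text
time_s: 16.35
eef_pos: [0.5294, 0.0168, 0.0801]
eef_rot: [0.01, 0.133, 0.991, -0.002]
wrist_force: [-1.5, -4.0, 0.3]
opening: 0.241
```

>>> drive_tool([
  [[0, 0, -0.001], 0],
])

```text
time_s: 16.45
eef_pos: [0.5295, 0.0167, 0.0796]
eef_rot: [0.01, 0.133, 0.991, -0.002]
wrist_force: [-6.3, -4.0, 14.5]
opening: 0.244
```

>>> drive_tool([
  [[0, 0, -0.001], 0],
])

```text
time_s: 16.55
eef_pos: [0.5295, 0.0167, 0.0796]
eef_rot: [0.01, 0.133, 0.991, -0.003]
wrist_force: [-7.2, -3.6, 13.8]
opening: 0.241
```

>>> drive_tool([
  [[0, 0, 0], 0],
])

```text
time_s: 16.65
eef_pos: [0.5294, 0.0168, 0.0798]
eef_rot: [0.01, 0.133, 0.991, -0.003]
wrist_force: [-0.3, -5.0, -4.1]
opening: 0.242
```

```bash
python3 o.py
python3 - <<'E'
from h import *
c=snap('wrist','w9.png'); im=c['frame'][:,:,::-1]; a=cv2.resize(im[190:290,220:330],None,fx=5,fy=5,interpolation=cv2.INTER_CUBIC)
c=snap('scene','s9.png'); im=c['frame'][:,:,::-1]; b=cv2.resize(im[170:250,270:350],None,fx=5,fy=6.25,interpolation=cv2.INTER_CUBIC)[:,:240]
cv2.imwrite('pics/z9.png',np.hstack([a,b]))
E
python3 o.py
```

```text
tool z [ 0.0184 -0.0076 -0.9998] x [-0.965  0.263 -0.02 ] [0.5294 0.0168 0.0798] F [-0.3 -5.  -4.1] T [-0.87  0.1   0.03] t 16.65 op 0.242
tool z [ 0.0184 -0.0076 -0.9998] x [-0.965  0.263 -0.02 ] [0.5294 0.0168 0.0797] F [-2.4 -4.8  3.1] T [-0.81  0.39 -0.02] t 16.75 op 0.242
```

View pics/z9.png

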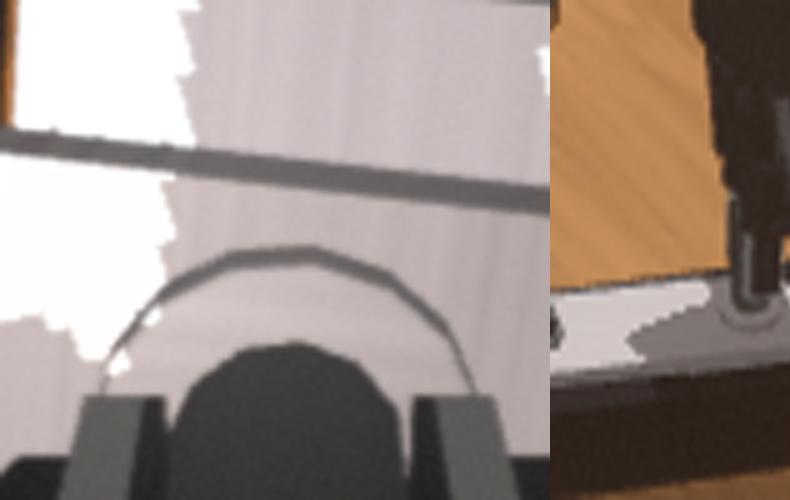

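>>> drive_tool([
  [[0, -0.0004, 0.002], 0],
  [[0, 0, 0.003], 0],
  [[0, 0, 0.005], 0],
  [[0, 0, 0.006], 0],
  [[0, 0, 0.008], 0],
  [[0, 0, 0.01], 0],
  [[0, 0, 0.01], 0],
  [[0, 0, 0.01], 0],
  [[0, 0, 0.01], 0],
  [[0, 0, 0.01], 0],
])

```text
time_s: 17.75
eef_pos: [0.5279, 0.0197, 0.158]
eef_rot: [0.008, 0.133, 0.991, 0.0]
wrist_force: [-0.4, -0.2, -1.7]
opening: 0.239
```

```bash
python3 o.py
```

```text
tool z [ 0.0161 -0.0019 -0.9999] x [-0.965  0.263 -0.016] [0.5279 0.0197 0.158 ] F [-0.4 -0.2 -1.7] T [-0.03 -0.02 -0.06] t 17.75 op 0.239
```

>>> drive_tool([
  [[0, -0.005, 0.01], 0],
  [[0, -0.01, 0.005], 0],
  [[0, -0.02, 0], 0],
  [[0, -0.02, 0], 0],
  [[0.001, -0.02, 0], 0],
  [[0.001, -0.02, 0], 0],
  [[0.001, -0.02, 0], 0],
  [[0.001, -0.02, 0], 0],
  [[0.001, -0.02, 0], 0],
  [[0.001, -0.02, 0], 0],
])

```text
time_s: 18.75
eef_pos: [0.5331, -0.1664, 0.1781]
eef_rot: [0.009, 0.132, 0.991, -0.0]
wrist_force: [0.2, -0.1, -2.8]
opening: 0.24
```

```bash
python3 o.py
python3 - <<'E'
from h import *
c=snap('top','t10.png'); 
im=c['frame'][:,:,::-1]; cv2.imwrite('pics/z10.png',cv2.resize(im[150:270,240:320],None,fx=5,fy=5,interpolation=cv2.INTER_CUBIC))
E
```

```text
tool z [ 0.0186 -0.0033 -0.9998] x [-0.965  0.261 -0.019] [ 0.5331 -0.1664  0.1781] F [ 0.2 -0.1 -2.8] T [0.03 0.05 0.02] t 18.75 op 0.24
```

View pics/z10.png

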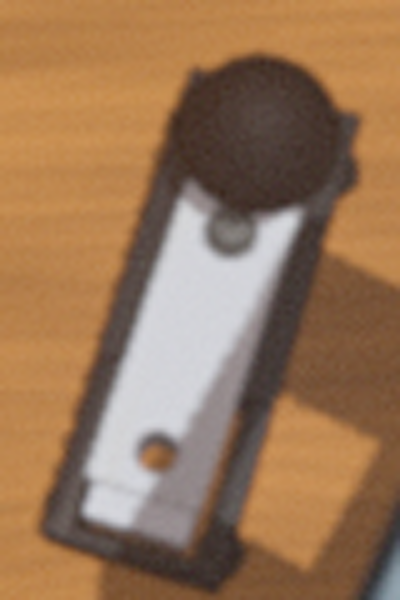

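>>> drive_tool([
  [[0.002, -0.02, 0], 0],
  [[0.002, -0.02, 0], 0],
  [[0.002, -0.02, 0], 0],
  [[0.002, -0.02, 0], 0],
  [[0.002, -0.02, 0], 0],
  [[0.001, -0.015, 0], 0],
  [[0, -0.01, 0], 0],
  [[0, -0.004, 0], 0],
  [[0, 0, 0], 0],
])

```text
time_s: 19.7
eef_pos: [0.5423, -0.3112, 0.1775]
eef_rot: [0.008, 0.135, 0.991, -0.001]
wrist_force: [-0.1, 0.2, -2.1]
opening: 0.241
```

```bash
python3 o.py
```

```text
tool z [ 0.0165 -0.0046 -0.9999] x [-0.964  0.267 -0.017] [ 0.5423 -0.3112  0.1775] F [-0.1  0.2 -2.1] T [0.06 0.02 0.02] t 19.7 op 0.241
```

>>> drive_tool([
  [[0.004, 0.001, -0.01], 0],
  [[0.003, 0, -0.01], 0],
  [[0, 0, -0.008], 0],
  [[0, 0, -0.003], 0],
  [[0, 0, 0], 0],
])

```text
time_s: 20.2
eef_pos: [0.5497, -0.3064, 0.1424]
eef_rot: [0.007, 0.133, 0.991, 0.0]
wrist_force: [0.2, -0.5, -2.3]
opening: 0.241
```

```bash
python3 o.py
python3 - <<'E'
from h import *
c=snap('wrist','w11.png'); im=c['frame'][:,:,::-1]; a=cv2.resize(im[190:290,220:330],None,fx=5,fy=5,interpolation=cv2.INTER_CUBIC)
o=get_obs(); p=o['eef_pos']; print(proj(c,p-[0,0,.070]), proj(c,(.5495,-.3096,.064)))
c=snap('scene','s11.png'); im=c['frame'][:,:,::-1]; b=cv2.resize(im[130:210,215:275],None,fx=5,fy=6.25,interpolation=cv2.INTER_CUBIC)[:,:300]
cv2.imwrite('pics/z11.png',np.hstack([a,b])[:, :800]);print(proj(c,p-[0,0,.070]), proj(c,(.5495,-.3096,.064)))
E
python3 o.py
```

```text
tool z [ 0.0145 -0.0018 -0.9999] x [-0.964  0.264 -0.014] [ 0.5497 -0.3064  0.1424] F [ 0.2 -0.5 -2.3] T [ 0.02  0.04 -0.  ] t 20.2 op 0.241
[276.10948326 230.70484674] [271.21939719 226.72865031]
[251.27636325 171.21354811] [251.02144124 173.12209901]
tool z [ 0.0153 -0.0025 -0.9999] x [-0.964  0.264 -0.015] [ 0.5499 -0.3068  0.1432] F [-0.1 -0.4 -2.6] T [ 0.01  0.04 -0.02] t 20.3 op 0.242
```

View pics/z11.png

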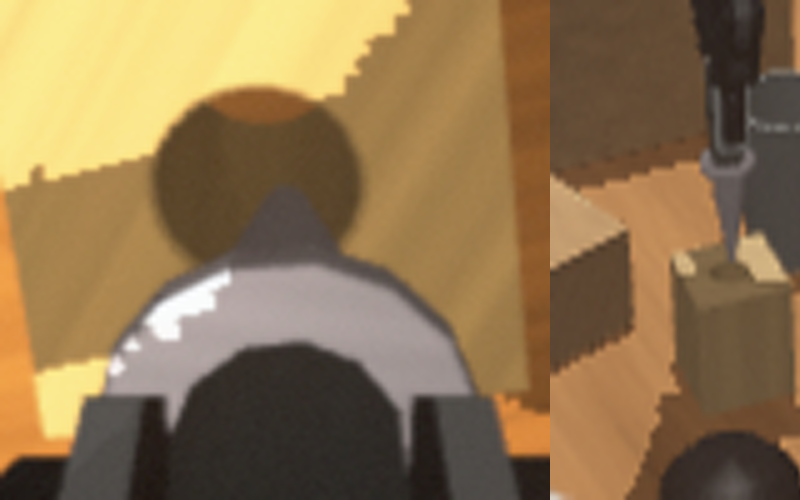

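>>> drive_tool([
  [[-0.0005, -0.003, -0.003], 0],
  [[0, 0, -0.006], 0],
  [[0, 0, -0.008], 0],
  [[0, 0, -0.008], 0],
  [[0, 0, -0.008], 0],
])

```text
time_s: 20.8
eef_pos: [0.5505, -0.3115, 0.1103]
eef_rot: [0.01, 0.133, 0.991, -0.002]
wrist_force: [-0.4, -0.4, -2.4]
opening: 0.244
```

```bash
python3 o.py
```

```text
tool z [ 0.0191 -0.0059 -0.9998] x [-0.964  0.264 -0.02 ] [ 0.5505 -0.3115  0.1103] F [-0.4 -0.4 -2.4] T [ 0.05  0.02 -0.03] t 20.8 op 0.244
```

>>> drive_tool([
  [[-0.001, 0.0015, -0.006], 0],
  [[0, 0, -0.008], 0],
  [[0, 0, -0.006], 0],
  [[0, 0, -0.004], 0],
])

```text
time_s: 21.2
eef_pos: [0.5485, -0.309, 0.0823]
eef_rot: [0.009, 0.133, 0.991, -0.001]
wrist_force: [0.2, 0.4, -2.3]
opening: 0.238
```

```bash
python3 o.py
```

```text
tool z [ 0.0168 -0.0039 -0.9999] x [-0.964  0.264 -0.017] [ 0.5485 -0.309   0.0823] F [ 0.2  0.4 -2.3] T [0.01 0.02 0.02] t 21.2 op 0.238
```

>>> drive_tool([
  [[0, 0, -0.001], 0],
  [[0, 0, -0.001], 0],
])

```text
time_s: 21.4
eef_pos: [0.5482, -0.3088, 0.0803]
eef_rot: [0.008, 0.133, 0.991, -0.001]
wrist_force: [-6.0, 3.9, 12.2]
opening: 0.244
```

>>> drive_tool([
  [[0, 0, -0.0005], 0],
])

```text
time_s: 21.5
eef_pos: [0.5486, -0.3091, 0.0805]
eef_rot: [0.008, 0.133, 0.991, -0.001]
wrist_force: [0.3, 0.5, -2.8]
opening: 0.241
```

>>> drive_tool([
  [[0, 0, 0], 0],
  [[0, 0, 0], 0],
  [[0, 0, 0], 0],
  [[0, 0, 0], 0],
  [[0, 0, 0], 0],
  [[0, 0, 0], 0],
], gripper=1.0)

```text
time_s: 22.1
eef_pos: [0.5505, -0.3106, 0.083]
eef_rot: [0.011, 0.133, 0.991, -0.002]
wrist_force: [0.2, 0.2, -0.6]
opening: 1.0
```

```bash
python3 o.py
python3 - <<'E'
from h import *
c=snap('wrist','w12.png')
E
```

```text
tool z [ 0.0211 -0.0076 -0.9997] x [-0.964  0.264 -0.022] [ 0.5505 -0.3106  0.083 ] F [ 0.2  0.2 -0.6] T [ 0.04 -0.03 -0.02] t 22.1 op 1.0
```

View pics/w12.png

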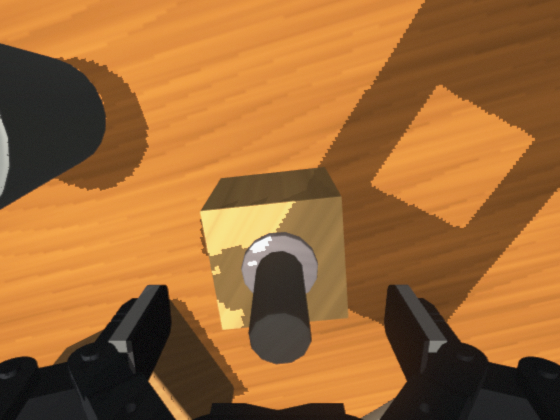

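>>> drive_tool([
  [[0, 0, 0.01], 0],
  [[0, 0, 0.015], 0],
  [[0, 0, 0.02], 0],
  [[0, 0, 0.02], 0],
  [[0, 0, 0.02], 0],
  [[-0.003, 0.01, 0.01], 0],
  [[-0.003, 0.02, 0], 0],
  [[-0.003, 0.03, 0], 0],
  [[-0.003, 0.03, 0], 0],
  [[-0.003, 0.03, 0], 0],
])

```text
time_s: 23.15
eef_pos: [0.5332, -0.1855, 0.1872]
eef_rot: [0.012, 0.136, 0.991, -0.003]
wrist_force: [1.1, 0.2, 0.7]
opening: 1.004
```

>>> drive_tool([
  [[-0.004, 0.03, 0], 0],
  [[-0.004, 0.03, 0], 0],
  [[-0.004, 0.03, 0], 0],
  [[-0.004, 0.03, 0], 0],
  [[-0.004, 0.03, 0], 0],
  [[-0.004, 0.03, 0], 0],
  [[-0.004, 0.03, 0], 0],
  [[-0.004, 0.03, 0], 0],
  [[-0.004, 0.03, 0], 0],
  [[-0.004, 0.03, 0], 0],
])

```text
time_s: 24.15
eef_pos: [0.4741, 0.1416, 0.1787]
eef_rot: [0.005, 0.132, 0.991, -0.001]
wrist_force: [-0.2, -0.0, 0.2]
opening: 1.0
```

```bash
python3 o.py
```

```text
tool z [ 0.0098 -0.0024 -0.9999] x [-0.965  0.262 -0.01 ] [0.4741 0.1416 0.1787] F [-0.2 -0.   0.2] T [-0.   -0.02 -0.  ] t 24.15 op 1.0
```

>>> drive_tool([
  [[0, 0.03, 0], 0],
  [[0, 0.03, 0], 0],
  [[0, 0.03, 0], 0],
  [[0, 0.02, 0], 0],
  [[0, 0.01, 0], 0],
  [[0, 0.005, 0], 0],
  [[0, 0, 0], 0],
])

```text
time_s: 24.85
eef_pos: [0.4593, 0.2788, 0.1736]
eef_rot: [-0.0, 0.127, 0.992, -0.002]
wrist_force: [-0.1, -0.0, -0.3]
opening: 0.996
```

```bash
python3 o.py
python3 - <<'E'
from h import *
c=snap('wrist','w13.png'); im=c['frame'][:,:,::-1]
u,v=proj(c,(.470,.294,.068)).astype(int); print(u,v)
cv2.imwrite('pics/z13.png',cv2.resize(im[v-55:v+65,u-60:u+60],None,fx=5,fy=5,interpolation=cv2.INTER_CUBIC))
E
```

```text
tool z [-4.e-04 -3.e-03 -1.e+00] x [-0.968  0.252 -0.   ] [0.4593 0.2788 0.1736] F [-0.1 -0.  -0.3] T [-0.03 -0.04 -0.07] t 24.85 op 0.996
301 223
```

View pics/z13.png

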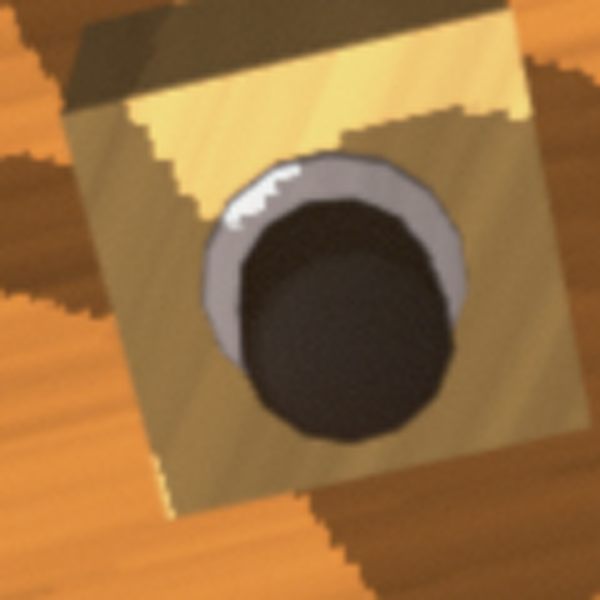

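Run:
```python
from h import *
c=load('w13'); print(onz(c,307.9,224.9,.068),onz(c,310.5,236.9,.094))
```

```text
[0.47244711 0.29798257 0.068     ] [0.47138341 0.29795426 0.094     ]
```

>>> drive_tool([
  [[0.004, 0.006, 0], 0],
  [[0.004, 0.006, 0], 0],
  [[0.002, 0.004, -0.005], 0],
  [[0, 0, -0.01], 0],
  [[0, 0, -0.01], 0],
  [[0, 0, -0.01], 0],
  [[0, 0, -0.01], 0],
  [[0, 0, -0.01], 0],
])

```text
time_s: 25.7
eef_pos: [0.4714, 0.2926, 0.1143]
eef_rot: [0.0, 0.13, 0.992, -0.002]
wrist_force: [-0.8, 0.0, -0.4]
opening: 0.998
```

```bash
python3 o.py
```

```text
tool z [ 2.0e-04 -3.6e-03 -1.0e+00] x [-0.966  0.258 -0.001] [0.4714 0.2926 0.1143] F [-0.8  0.  -0.4] T [-0.04 -0.07 -0.  ] t 25.7 op 0.998
```

>>> drive_tool([
  [[0, 0.004, -0.01], 0],
  [[0, 0, -0.01], 0],
  [[0, 0, -0.01], 0],
  [[0, 0, -0.008], 0],
  [[0, 0, -0.002], 0],
  [[0, 0, 0], 0],
])

```text
time_s: 26.3
eef_pos: [0.4696, 0.2964, 0.0679]
eef_rot: [-0.002, 0.13, 0.992, -0.003]
wrist_force: [-0.8, 0.3, 0.4]
opening: 1.002
```

```bash
python3 o.py;python3 - <<'E'
from h import *
c=snap('wrist','w14.png')
E
```

```text
tool z [-0.004  -0.0051 -1.    ] x [-0.966  0.257  0.003] [0.4696 0.2964 0.0679] F [-0.8  0.3  0.4] T [-0.02 -0.01  0.  ] t 26.3 op 1.002
```

View pics/w14.png

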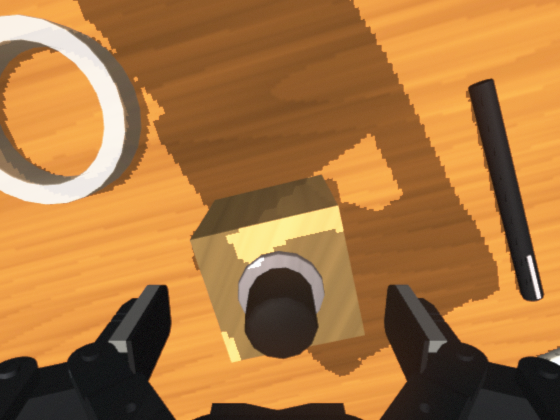

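Knob centred between the pads (column ~281). I'm about 3 mm low for flange clearance, so I go up slightly, then close.

>>> drive_tool([
  [[0.002, 0.001, 0.004], 0],
  [[0, 0, 0], 0],
])

```text
time_s: 26.55
eef_pos: [0.4726, 0.2977, 0.0734]
eef_rot: [-0.001, 0.13, 0.992, -0.002]
wrist_force: [-0.6, 0.5, 0.9]
opening: 1.001
```

```bash
python3 o.py
```

```text
tool z [-0.0022 -0.0044 -1.    ] x [-0.966  0.258  0.001] [0.4726 0.2977 0.0734] F [-0.6  0.5  0.9] T [ 0.02 -0.01 -0.01] t 26.55 op 1.001
```

>>> drive_tool([
  [[0, 0, -0.001], 0],
  [[0, 0, 0], 0],
  [[0, 0, 0], 0],
  [[0, 0, 0], 0],
  [[0, 0, 0], 0],
  [[0, 0, 0], 0],
  [[0, 0, 0], 0],
], gripper=0.1)

```text
time_s: 27.25
eef_pos: [0.4738, 0.2981, 0.0741]
eef_rot: [0.001, 0.13, 0.992, -0.002]
wrist_force: [0.2, 0.0, 0.5]
opening: 0.302
```

```bash
python3 o.py
python3 - <<'E'
from h import *
c=snap('wrist','w15.png')
E
```

```text
tool z [ 9.0e-04 -3.4e-03 -1.0e+00] x [-0.966  0.258 -0.002] [0.4738 0.2981 0.0741] F [0.2 0.  0.5] T [-0.01 -0.04  0.04] t 27.25 op 0.302
```

View pics/w15.png

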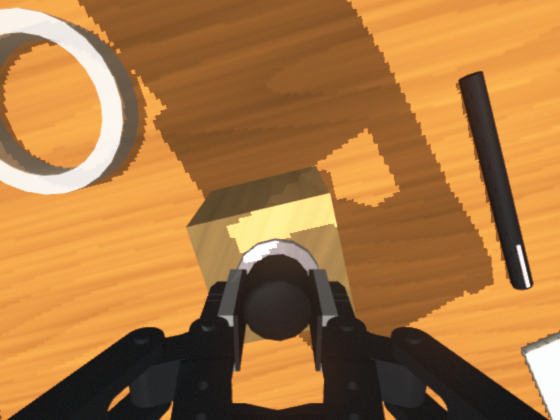

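>>> drive_tool([
  [[0, 0, 0.004], 0],
  [[0, 0, 0.006], 0],
  [[0, 0, 0.01], 0],
  [[0, 0, 0.01], 0],
  [[0, 0, 0.01], 0],
  [[0, 0, 0.01], 0],
  [[0, 0, 0.01], 0],
  [[0, 0, 0.01], 0],
  [[0, 0, 0.005], 0],
  [[0, 0, 0], 0],
])

```text
time_s: 28.3
eef_pos: [0.4733, 0.298, 0.1564]
eef_rot: [0.001, 0.13, 0.992, -0.001]
wrist_force: [-1.2, -0.0, -2.3]
opening: 0.303
```

```bash
python3 o.py
python3 - <<'E'
from h import *
c=snap('wrist','w16.png')
c=snap('scene','s16.png'); im=c['frame'][:,:,::-1]
u,v=proj(c,(.47,.297,.1)).astype(int); cv2.imwrite('pics/z16.png',cv2.resize(im[v-50:v+50,u-50:u+50],None,fx=6,fy=6,interpolation=cv2.INTER_CUBIC))
E
```

```text
tool z [ 0.0013 -0.0032 -1.    ] x [-0.966  0.257 -0.002] [0.4733 0.298  0.1564] F [-1.2 -0.  -2.3] T [-0.01 -0.05  0.01] t 28.3 op 0.303
```

View pics/w16.png

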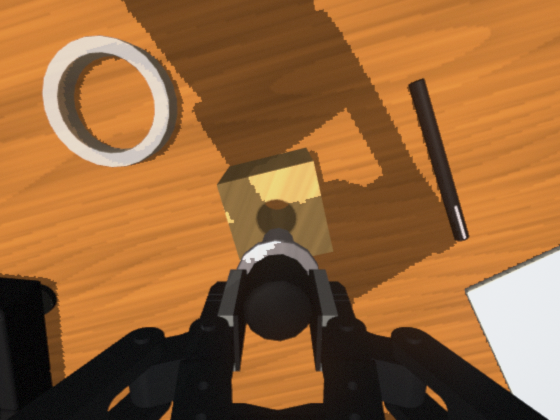

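View pics/z16.png

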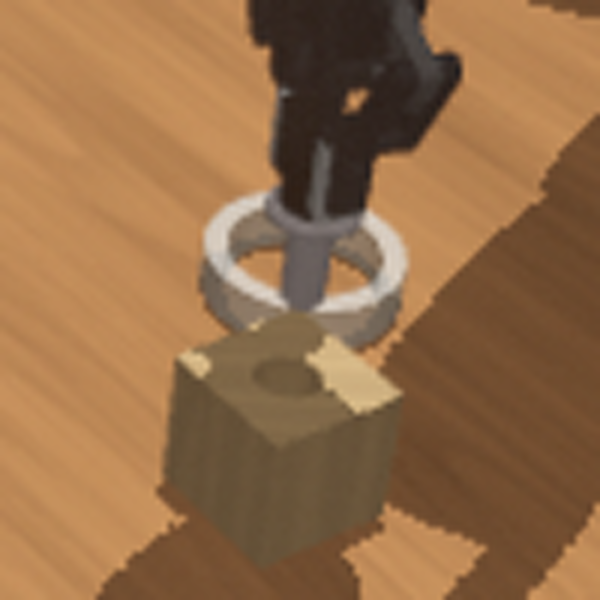

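>>> drive_tool([
  [[0.004, -0.01, 0], 0],
  [[0.004, -0.02, 0], 0],
  [[0.004, -0.02, 0], 0],
  [[0.004, -0.02, 0], 0],
  [[0.004, -0.02, 0], 0],
  [[0.004, -0.02, 0], 0],
  [[0.004, -0.02, 0], 0],
  [[0.004, -0.02, 0], 0],
  [[0.004, -0.02, 0], 0],
  [[0.004, -0.02, 0], 0],
])

```text
time_s: 29.4
eef_pos: [0.5099, 0.0958, 0.1483]
eef_rot: [-0.006, 0.128, 0.992, -0.004]
wrist_force: [0.8, 0.5, -1.5]
opening: 0.305
```

```bash
python3 o.py
```

```text
tool z [-0.0122 -0.0073 -0.9999] x [-0.967  0.254  0.01 ] [0.5099 0.0958 0.1483] F [ 0.8  0.5 -1.5] T [-0.03  0.    0.01] t 29.4 op 0.305
```

>>> drive_tool([
  [[0.005, -0.02, 0], 0],
  [[0.005, -0.02, 0], 0],
  [[0.005, -0.02, 0], 0],
  [[0.003, -0.01, 0], 0],
  [[0.001, -0.003, 0], 0],
  [[0, 0, 0], 0],
])

```text
time_s: 30.0
eef_pos: [0.5274, 0.0142, 0.1448]
eef_rot: [-0.009, 0.131, 0.991, -0.005]
wrist_force: [0.2, 0.2, -0.6]
opening: 0.301
```

```bash
python3 o.py
python3 - <<'E'
from h import *
c=snap('wrist','w17.png'); im=c['frame'][:,:,::-1]; a=cv2.resize(im[180:290,220:330],None,fx=5,fy=5,interpolation=cv2.INTER_CUBIC)
p=get_obs()['eef_pos']; print(proj(c,p-[.002,0,.054]),proj(c,(.530,.016,.063)))
c=snap('scene','s17.png'); im=c['frame'][:,:,::-1]; b=cv2.resize(im[160:248,280:328],None,fx=5,fy=6.25,interpolation=cv2.INTER_CUBIC)
cv2.imwrite('pics/z17.png',np.hstack([a,b[:,:240]]))
E
python3 o.py
```

```text
tool z [-0.0188 -0.0074 -0.9998] x [-0.966  0.259  0.016] [0.5274 0.0142 0.1448] F [ 0.2  0.2 -0.6] T [-0.    0.03 -0.  ] t 30.0 op 0.301
[277.10944252 239.94381471] [281.73133418 230.78448305]
tool z [-0.0188 -0.0074 -0.9998] x [-0.966  0.258  0.016] [0.5272 0.015  0.1448] F [-0.9  0.1 -1.1] T [ 0.02  0.01 -0.03] t 30.1 op 0.305
```

View pics/z17.png

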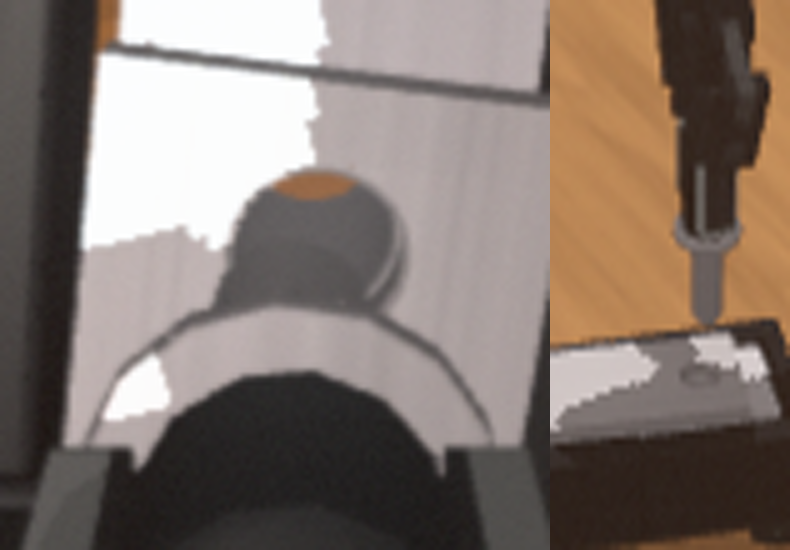

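>>> drive_tool([
  [[0.003, 0.001, -0.004], 0],
  [[0.003, 0.001, -0.005], 0],
  [[0, 0, -0.005], 0],
  [[0, 0, -0.004], 0],
  [[0, 0, 0], 0],
])

```text
time_s: 30.6
eef_pos: [0.533, 0.0201, 0.1248]
eef_rot: [-0.009, 0.128, 0.992, -0.005]
wrist_force: [0.1, 0.3, -1.4]
opening: 0.302
```

```bash
python3 o.py
python3 - <<'E'
from h import *
c=snap('wrist','w18.png'); im=c['frame'][:,:,::-1]; a=cv2.resize(im[180:290,220:330],None,fx=5,fy=5,interpolation=cv2.INTER_CUBIC)
p=get_obs()['eef_pos']; print(proj(c,p-[.003,0,.054]),proj(c,(.5305,.0172,.063)))
c=snap('scene','s18.png'); im=c['frame'][:,:,::-1]; b=cv2.resize(im[160:248,280:328],None,fx=5,fy=6.25,interpolation=cv2.INTER_CUBIC)
cv2.imwrite('pics/z18.png',np.hstack([a,b[:,:240]]))
print(proj(c,p-[.003,0,.054]),proj(c,(.5305,.0172,.063)))
E
python3 o.py
```

```text
tool z [-0.0195 -0.0068 -0.9998] x [-0.967  0.254  0.017] [0.533  0.0201 0.1248] F [ 0.1  0.3 -1.4] T [0.04 0.01 0.  ] t 30.6 op 0.302
[276.01944232 239.09471226] [271.755437   236.02217889]
[310.56159834 217.83944399] [309.83702709 219.78927135]
tool z [-0.0187 -0.0069 -0.9998] x [-0.967  0.255  0.016] [0.5333 0.0199 0.1255] F [ 0.5 -0.2 -1.7] T [0.06 0.   0.01] t 30.7 op 0.304
```

View pics/z18.png

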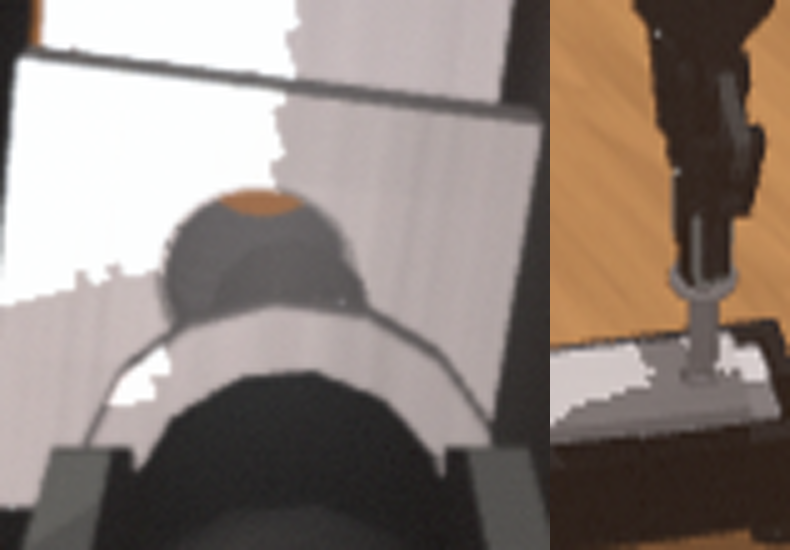

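>>> drive_tool([
  [[0, -0.003, -0.002], 0],
  [[0, 0, -0.003], 0],
  [[0, 0, -0.003], 0],
  [[0, 0, 0], 0],
])

```text
time_s: 31.1
eef_pos: [0.5337, 0.0163, 0.1174]
eef_rot: [-0.008, 0.129, 0.992, -0.005]
wrist_force: [-1.0, -0.5, -0.9]
opening: 0.3
```

```bash
python3 o.py
python3 - <<'E'
from h import *
c=snap('wrist','w19.png'); im=c['frame'][:,:,::-1]; a=cv2.resize(im[180:290,220:330],None,fx=5,fy=5,interpolation=cv2.INTER_CUBIC)
p=get_obs()['eef_pos']; print(proj(c,p-[.003,0,.054]),proj(c,(.5305,.0172,.063)))
cv2.imwrite('pics/z19.png',a)
E
python3 o.py
```

```text
tool z [-0.0174 -0.0072 -0.9998] x [-0.967  0.255  0.015] [0.5337 0.0163 0.1174] F [-1.  -0.5 -0.9] T [ 0.01 -0.05  0.02] t 31.1 op 0.3
[276.07797052 238.9660163 ] [277.54921004 237.5807603 ]
tool z [-0.0172 -0.0073 -0.9998] x [-0.967  0.255  0.015] [0.5339 0.0162 0.1176] F [-0.3 -0.  -1.7] T [-0.01 -0.01  0.01] t 31.15 op 0.306
```

View pics/z19.png

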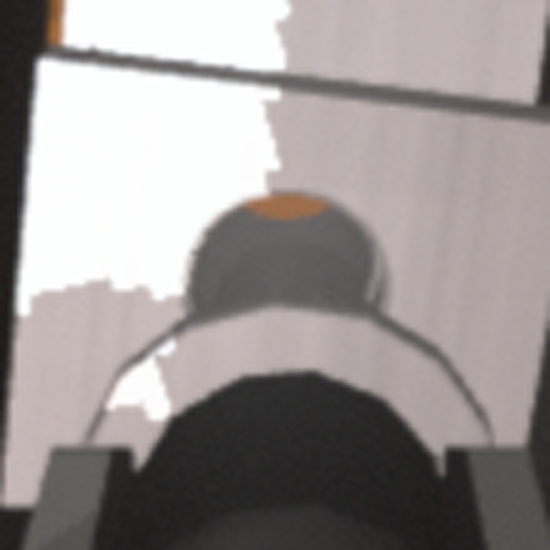

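>>> drive_tool([
  [[0, 0, -0.003], 0],
  [[0, 0, -0.003], 0],
  [[0, 0, -0.003], 0],
])

```text
time_s: 31.45
eef_pos: [0.5342, 0.0162, 0.1085]
eef_rot: [-0.008, 0.129, 0.992, -0.005]
wrist_force: [-0.3, 0.6, -1.6]
opening: 0.304
```

>>> drive_tool([
  [[0, 0, -0.003], 0],
  [[0, 0, -0.003], 0],
  [[0, 0, -0.003], 0],
])

```text
time_s: 31.75
eef_pos: [0.5338, 0.0162, 0.0985]
eef_rot: [-0.008, 0.128, 0.992, -0.005]
wrist_force: [-0.7, 0.3, -0.3]
opening: 0.301
```

```bash
python3 o.py
```

```text
tool z [-0.0172 -0.0075 -0.9998] x [-0.967  0.255  0.015] [0.5338 0.0162 0.0985] F [-0.7  0.3 -0.3] T [-0.01  0.06 -0.02] t 31.75 op 0.301
```

>>> drive_tool([
  [[0, 0, -0.004], 0],
  [[0, 0, -0.004], 0],
  [[0, 0, -0.004], 0],
])

```text
time_s: 32.05
eef_pos: [0.5336, 0.0162, 0.0854]
eef_rot: [-0.008, 0.128, 0.992, -0.005]
wrist_force: [-0.6, 0.2, -1.3]
opening: 0.301
```

>>> drive_tool([
  [[0, 0, -0.003], 0],
  [[0, 0, -0.003], 0],
  [[0, 0, -0.002], 0],
])

```text
time_s: 32.35
eef_pos: [0.5334, 0.0163, 0.0762]
eef_rot: [-0.009, 0.128, 0.992, -0.005]
wrist_force: [-0.9, -0.2, -1.6]
opening: 0.303
```

```bash
python3 o.py
```

```text
tool z [-0.0184 -0.0073 -0.9998] x [-0.967  0.255  0.016] [0.5334 0.0163 0.0762] F [-0.9 -0.2 -1.6] T [ 0.01  0.11 -0.01] t 32.35 op 0.303
```

>>> drive_tool([
  [[0, 0, -0.001], 0],
  [[0, 0, -0.001], 0],
])

```text
time_s: 32.55
eef_pos: [0.5333, 0.0163, 0.0739]
eef_rot: [-0.009, 0.128, 0.992, -0.005]
wrist_force: [-1.1, -0.1, -1.1]
opening: 0.307
```

>>> drive_tool([
  [[0, 0, -0.0008], 0],
])

```text
time_s: 32.65
eef_pos: [0.5333, 0.0163, 0.0736]
eef_rot: [-0.009, 0.128, 0.992, -0.005]
wrist_force: [-6.1, -0.2, 9.8]
opening: 0.3
```

>>> drive_tool([
  [[0, 0, -0.0008], 0],
])

```text
time_s: 32.75
eef_pos: [0.5333, 0.0163, 0.0736]
eef_rot: [-0.009, 0.128, 0.992, -0.005]
wrist_force: [-5.1, -0.7, 9.1]
opening: 0.304
```

>>> drive_tool([
  [[0, 0, 0], 0],
  [[0, 0, 0], 0],
  [[0, 0, 0], 0],
  [[0, 0, 0], 0],
  [[0, 0, 0], 0],
  [[0, 0, 0], 0],
], gripper=1.0)

```text
time_s: 33.35
eef_pos: [0.5353, 0.016, 0.0749]
eef_rot: [-0.007, 0.128, 0.992, -0.005]
wrist_force: [-0.4, -1.1, -0.2]
opening: 0.999
```

```bash
python3 o.py
python3 - <<'E'
from h import *
c=snap('wrist','w20.png')
E
```

```text
tool z [-0.0145 -0.008  -0.9999] x [-0.967  0.255  0.012] [0.5353 0.016  0.0749] F [-0.4 -1.1 -0.2] T [-0.03 -0.03 -0.01] t 33.35 op 0.999
```

View pics/w20.png

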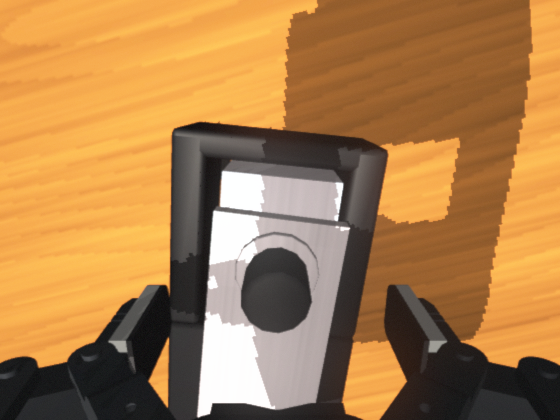

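>>> drive_tool([
  [[0, 0, 0.01], 0],
  [[0, 0, 0.015], 0],
  [[0, 0, 0.02], 0],
  [[0, 0, 0.02], 0],
  [[0, 0, 0.02], 0],
  [[0, 0, 0.02], 0],
  [[-0.02, 0.02, 0.01], 0],
  [[-0.02, 0.03, 0], 0],
  [[-0.02, 0.03, 0], 0],
  [[-0.02, 0.03, 0], 0],
])

```text
time_s: 34.4
eef_pos: [0.4555, 0.1255, 0.2018]
eef_rot: [-0.003, 0.132, 0.991, -0.005]
wrist_force: [0.3, 0.2, -0.4]
opening: 0.999
```

>>> drive_tool([
  [[-0.02, 0.03, 0], 0],
  [[-0.01, 0.03, 0], 0],
  [[0, 0.03, 0], 0],
  [[0, 0.02, 0], 0],
  [[0, 0, 0], 0],
  [[0, 0, 0], 0],
])

```text
time_s: 35.0
eef_pos: [0.4212, 0.2428, 0.2071]
eef_rot: [-0.0, 0.129, 0.992, -0.003]
wrist_force: [-1.2, -0.5, -0.3]
opening: 1.001
```

```bash
python3 o.py
python3 - <<'E'
from h import *
c=snap('scene','s21.png'); im=c['frame'][:,:,::-1]; b=cv2.resize(im[140:260,230:340],None,fx=5,fy=5,interpolation=cv2.INTER_CUBIC)
cv2.imwrite('pics/z21.png',b)
c=snap('top','t21.png'); im=c['frame'][:,:,::-1]
print(proj(c,(.5305,.0172,.065)))
a=cv2.resize(im[150:270,240:320],None,fx=5,fy=5,interpolation=cv2.INTER_CUBIC);d=cv2.resize(im[195:255,370:430],None,fx=6,fy=10)
cv2.imwrite('pics/z22.png',np.hstack([a,cv2.resize(im[195:255,370:430],(600,600))])[:,:800])
E
```

```text
tool z [-0.0017 -0.0067 -1.    ] x [-0.967  0.256 -0.   ] [0.4212 0.2428 0.2071] F [-1.2 -0.5 -0.3] T [-0.03  0.    0.01] t 35.0 op 1.001
[270.28804284 239.15006358]
```

View pics/z21.png

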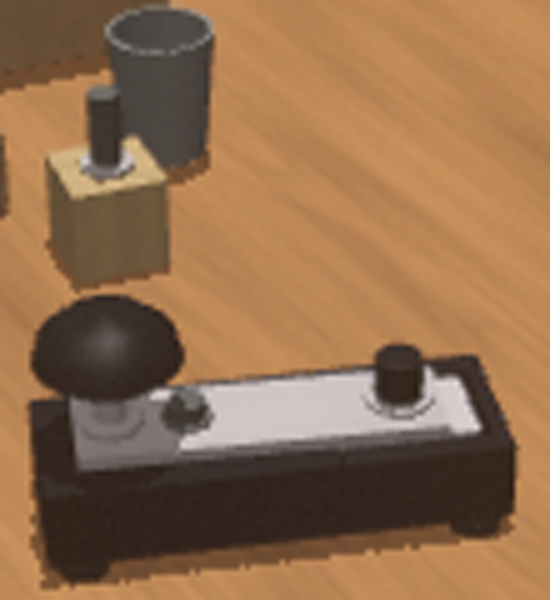

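View pics/z22.png

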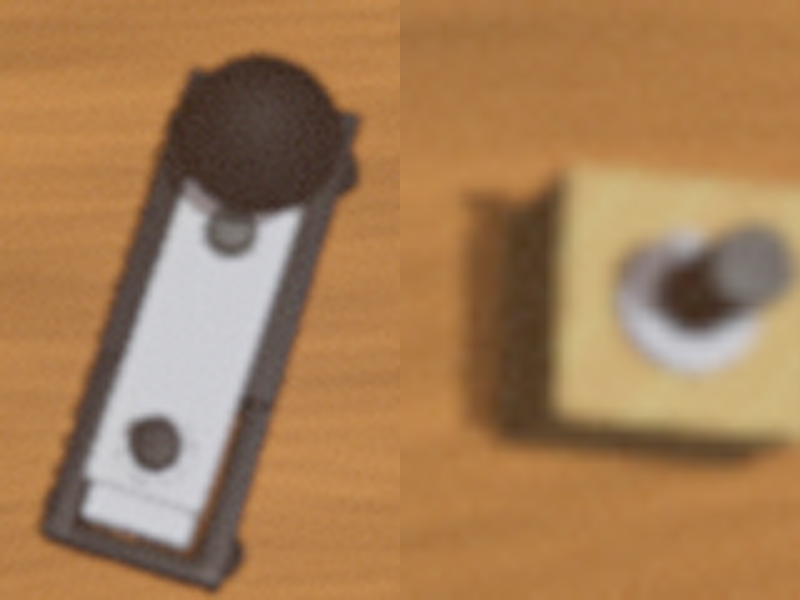

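View pics/t21.png

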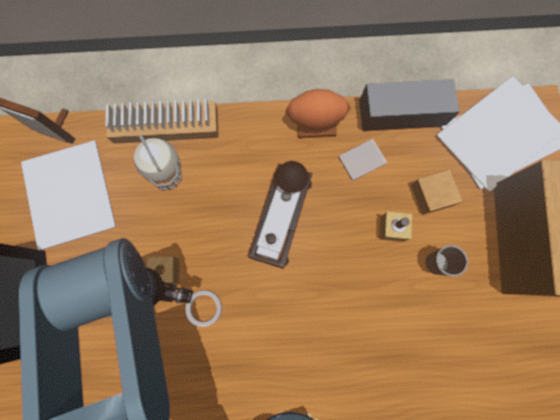

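Run:
```python
from h import *
c=load('s21'); print(proj(c,(.5305,.0172,.0934)),proj(c,(.5305,.0172,.0674)), 230+399/5,140+352/5,140+400/5)
from bench import hand_in
print(hand_in())
```

```text
[310.03035095 210.6745423 ] [309.86471915 218.48366137] 309.8 210.4 220.0
the job is handed in; nothing more can be done
None
```

The job is done and handed in at about 35 s of the 72 s allowed. I took the drift from its block and worked it down through both holes until its collar sat on the foot plate. I then put the drift back upright in its block and pushed the bolt home through both holes.

**Last checks:**
- The top view, taken after the drift came out, showed the two holes in line.
- In the scene view the bolt's knob top was within 0.5 px of where a fully seated bolt should appear. Its flange lay on the plate.
- The drift stands in its block with its collar flat. The other items look unmoved in the top view; the arm hid the bolt's block and the marker. The gripper is open and clear of everything.

**Push force went over the mark:** at the moment the drift's collar touched the plate, the wrist read about 14.5 N. With the drift's own weight that is about 17 N of push, briefly above the 15 N given as straining the stand. I eased off about 0.2 s later. Until then the push had stayed under about 6 N.

**Bolt seating:** the bolt went in freely and its flange met the plate at about 10 N on the wrist (about 11 N of push).

**Tilt:** the tool was up to about 3° off vertical during the fast early moves. For the insertions I kept it within about 1.3°.

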